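Clear the small-parts carousel and hold the fitting jar at the front

TASK

A brown bakelite knob has been left standing on the freely spinning small-parts carousel: lift it off and set it down in the open parts tray without dropping it, and let go of it. Then turn the carousel until the jar with the brass grease fitting on its lid is at the front, in line with the fixed steel pointer, and finish with the gripper still holding the carousel still in that position (do not let go at the end). Leave the other things on the bench where they are.

Things in the scene. Friction and masses are not known exactly. Their poses are not given: they have to be found in the camera images.
- knob_center (a point): Centre (half-way up, 20 mm above its underside) of the loose brown bakelite knob, a round body 40 mm high: foot flange 40 mm across and 6 mm high, above it a cylinder 34 mm across up to 36 mm, chamfered top; 60 g nominal. It stands upright on the carousel platter, about 95 mm from the axis, in the wide gap that has no jars.
- knob: The same knob; origin at the centre of its underside, z up its axis.
- tray: Fixed dark steel open-topped parts tray, 130 x 130 mm outside, 28 mm high, walls 4 mm, inner floor 4 mm above the bench; origin at the centre of its underside, on the bench, x and y along its sides.
- platter: Turning plywood disc of the carousel, 270 mm across, 10 mm thick, top 30 mm above the bench; origin on its vertical axis at its underside. Its x axis points to the fitting jar. Spins freely, no stops (drag 0.01 N m, 0.9 kg). Four jars, 49 mm across, lid tops 76 mm above the bench, are screwed to it 100 mm from the axis at 0 (fitting jar), +58, +112 and -58 degrees counter-clockwise from x.
- fitting_jar (a point): Centre of the jar that has the brass grease fitting standing on its lid (fitting 18 mm wide, 26 mm high, top 102 mm above the bench); this point is 54 mm above the bench, 100 mm from the turning axis.
- handle (a point): Centre of the carousel's steel handle, on the turning axis, 94 mm above the bench: an upright-sided bar 60 mm long along the platter's x axis, 14 mm wide, 36 mm high (76 to 112 mm above the bench) on a 22 mm post, rigid with the platter.
- front_mark (a point): Point fixed to the bench where the centre of the fitting jar must come: 100 mm from the turning axis towards the fixed pointer, 54 mm above the bench. The pointer is a steel cone on a foot beyond the platter's rim (142 to 193 mm from the axis, 43 mm high), on the robot's side, its tip pointing at the axis.
- clip_a: Bystander: chrome hubcap clip, a small U 34 x 16 mm, 19 mm high, loose; origin under its centre.
- clip_b: Bystander: chrome hubcap clip, a small U 34 x 16 mm, 19 mm high, loose; origin under its centre.
- clip_c: Bystander: chrome hubcap clip, a small U 34 x 16 mm, 19 mm high, loose; origin under its centre.
- rivet_tin: Bystander: open steel coffee tin of rivets, 84 mm across, 95 mm high, loose; origin under its centre.
- spare_fitting: Bystander: spare brass grease fitting standing on the bench, 20 mm across, 32 mm high, loose; origin under its centre.
- wrench: Bystander: steel wrench 170 mm long lying flat on the bench, along its x axis, loose.
There are look-alikes about, which are no part of the job. What is shaped like the knob but green is not meant. Of the things shaped like the tray, the steel one is meant.

How it is judged:
On the way, in this order (a step that is already met when the one before it is completed fails the run):
1. the knob is carried down into the tray, still gripped when near its floor (x of knob_center in the frame of tray between -0.05 and 0.05 m and y of knob_center in the frame of tray between -0.05 and 0.05 m and z of knob_center in the frame of tray below 0.048 m and contact force between the fingers and knob above 0.3 N).
2. the knob rests in the tray, let go (x of knob_center in the frame of tray between -0.05 and 0.05 m and y of knob_center in the frame of tray between -0.05 and 0.05 m and z of knob_center in the frame of tray below 0.035 m and contact force between the fingers and knob below 0.05 N and linear speed of knob below 0.03 m/s), for 0.2 s.
3. the fitting jar is at the pointer and the gripper holds the carousel still (horizontal distance between fitting_jar and front_mark below 0.01 m and contact force between the fingers and platter above 1 N and angular speed of platter below 0.1 rad/s), for 0.3 s.
At the end, for the whole second after the job is handed in: Knob resting in the tray, released (centre within 50 mm of the tray's centre along each side, under 35 mm above the bench); fitting jar's centre within 10 mm horizontally of the front mark, carousel still (under 0.1 rad/s), gripper touching it with over 1 N (all of step 2 and all of step 3); the arm keeps its last pose, push and grip.
It fails at once if another thing on the bench is moved more than 30 mm (distance of any of clip_a, clip_b, clip_c, rivet_tin, spare_fitting, wrench from where it was at the start of the episode above 0.03 m).
It also fails if it takes over 72 s, if anything falls off the work surface, if the arm or the gripper's body presses on something with over 40 N, if the wrist force passes 120 N, or if a joint passes its speed limit or range.

ROBOT

A 6-joint arm with a two-finger parallel gripper is mounted at the origin on the work surface. World frame = base frame: x ahead of the robot, y to its left, z up, the work surface at z = 0. Lengths are in m, angles in rad, forces in N, time in s.
With the tool pointing down it reaches from about 0.2 to 0.875 m from the base axis. Payload 3.4 kg.
Tool frame: the origin (TCP) lies at the very end of the fingers, on their centre line; the grasp point (between the pads) lies 19 mm behind it (env.tcp_to_grasp is the distance from the TCP to the grasp point, in m); z points along the fingers, y is the direction in which the jaws open and shut (so a half turn about z gives the same grasp; the last joint's range is limited). The gripper opens to 94 mm and grips with 3 to 60 N. Pads are 16 mm wide; open, the fingers measure 119 mm over their backs; the gripper's body (75 mm by 177 mm) begins 78 mm behind the grasp point.
Start: joints at [-1.236, 0.276, 1.505, -0, 1.361, -0.121], TCP at [0.253, -0.516, 0.172] pointing down, gripper open.
Joint ranges: [-2.89, 2.89], [-0.75, 2.08], [0.22, 2.7], [-1.18, 4.32], [0.11, 2.71], [-2.7, 2.7]. Speed limits (rad/s): [2.57, 2.57, 3.14, 3.14, 3.14, 3.14].

INTERFACE

Orientations are given as a unit quaternion [x, y, z, w].
In Python, from bench import env gives the robot as it stands.
- The arm moves only by the shell command python3 -m jog 'ROWS' [FORCE]. ROWS is JSON, a list of rows, each an object of numbers: "claw": the finger opening in mm, from 0 to 94; "x", "y", "z": the shift along the tool's x, y, z in mm; "ax", "ay", "az": the turn, a rotation vector about the tool's x, y, z in degrees. In form: [{"claw": .., "x": .., "y": .., "z": .., "ax": .., "ay": .., "az": ..}, ...]. A call has 1 to 20 rows; each row shifts and turns the pose as measured when the row begins, along the tool's axes as they then stand; what a row does not reach is not made up. A row lasts 1/12 s, in which the tool goes at most 41.7 mm and 7.16 degrees, less where a joint would pass 70% of its speed; a pose out of reach is approached as far as the arm can. A call is refused whole if a number of a shift passes 41.7 or a number of a turn 7.16, either way. A call with a gripper value outside its range is refused whole. The fingers move at their own pace and stop on an object; FORCE is the grip in N (left out, the last holds). Time passes only in rows, so rows that do not move let the fingers close. It gives the time, the measured TCP pose, the force and the opening at its end, in the units of the state.
- env.state(): the state, without advancing time (a new reading comes with each control period).
- env.snapshot(name): name is "scene" or "top" or "wrist"; returns the picture (480x640x3 uint8, red, green, blue); there is no depth.
- env.camera_params(name): a dict with "mtx" (3x3 intrinsics, pixels), "R" (3x3) and "t" (3): a world point X has camera coordinates R X + t; the wrist camera has in their place "T_tool_cam" (4x4, takes a point from camera to tool coordinates, whose origin is the TCP and whose axes are the flange's). Camera axes: x right, y down, z forward; pixel columns grow to the right and rows downward; lengths in m; the calibration is good to about 2 mm. A picture is of the moment at which its call begins: read the wrist's pose just before it. camera_params takes no time and is no camera call.
- env.close_job(): hands the job in, once; it reports no verdict.
The state is a dict: "time": time; "q": joint angles; "joint_velocities": joint speeds; "tau": joint torques, N m; "ee_pos": TCP position; "tcp_rot": TCP orientation; "ft_force": force on the tool from outside, world axes, zero at the start; "ft_torque": the same for the moment, N m; "finger_gap": finger opening in m.
Only numpy, scipy, OpenCV 4.12 (cv2) and the standard library are available. Lean on these libraries where they do the work, as an engineer would, in place of code of your own. Each camera call takes 0.05 s, during which the arm holds its last target.

## Working session

There is one attempt and no reset: what is moved stays moved. The work goes in short steps, Python scripts to look and compute and a shell command to move; the robot and the scene stay as the last step left them, time stands still between calls to the robot, and variables do not carry over. Pictures are saved under pics/ and viewed, and the job is handed in when it is done.

```bash
ls; mkdir -p pics
python3 - <<'E'
from bench import env
import cv2
s=env.state()
print(s['time'],s['ee_pos'],s['tcp_rot'],s['finger_gap'])
for n in ['scene','top']:
    im=env.snapshot(n); cv2.imwrite(f'pics/{n}0.png',im[:,:,::-1])
    p=env.camera_params(n); print(n,p)
print(env.camera_params('wrist'))
E
```

```text
pics
0.0 [ 0.25286642 -0.51574205  0.17103801] [ 9.74146572e-01  2.25915214e-01 -1.16696910e-04 -8.71461290e-04] 0.09426940406833587
scene {'mtx': array([[539.85194204,   0.        , 316.39843282],
       [  0.        , 539.85194204, 234.9733746 ],
       [  0.        ,   0.        ,   1.        ]]), 'R': array([[ 0.8308546 ,  0.55645573,  0.00613668],
       [ 0.41356465, -0.61004758, -0.67587442],
       [-0.37235053,  0.56409128, -0.73699125]]), 't': array([-0.41764475, -0.17759424,  1.36142914])}
top {'mtx': array([[481.82028663,   0.        , 326.10936549],
       [  0.        , 481.82028663, 248.80542425],
       [  0.        ,   0.        ,   1.        ]]), 'R': array([[ 0.02115721, -0.99956691, -0.02045405],
       [-0.99875805, -0.02020819, -0.04554105],
       [ 0.04510799,  0.02139217, -0.99875304]]), 't': array([-0.02929552,  0.52011864,  1.18314818])}
{'mtx': array([[356.16901203,   0.        , 322.389602  ],
       [  0.        , 356.16901203, 239.19388652],
       [  0.        ,   0.        ,   1.        ]]), 'T_tool_cam': array([[-1.67403420e-04, -9.66746695e-01, -2.55735800e-01,
         7.45984019e-02],
       [ 9.99999979e-01, -1.32429065e-04, -1.53979442e-04,
         3.67970000e-05],
       [ 1.14992264e-04, -2.55735820e-01,  9.66746697e-01,
        -2.13098747e-01],
       [ 0.00000000e+00,  0.00000000e+00,  0.00000000e+00,
         1.00000000e+00]])}
```

View pics/scene0.png

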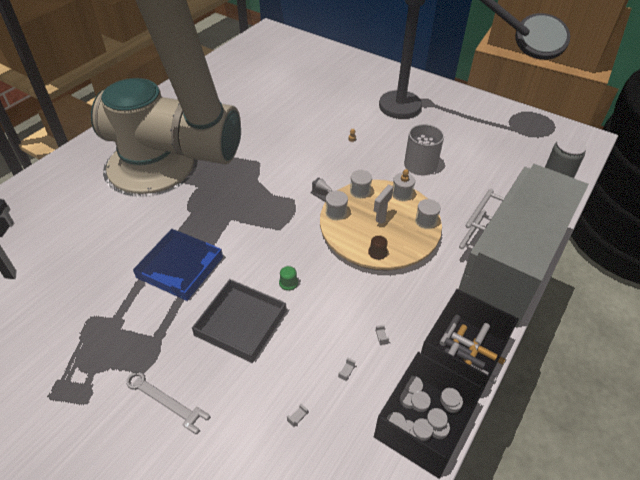

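View pics/top0.png

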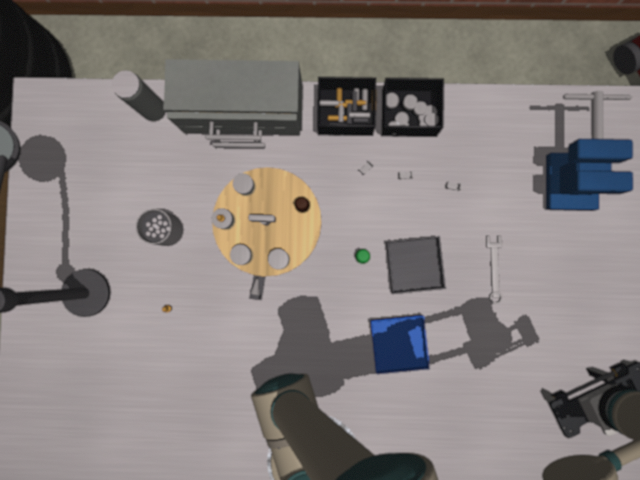

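The top view shows these candidates:
- **Knob:** brown at (302,205) on the platter. The green one at (362,256) is the look-alike.
- **Tray:** dark steel at (415,264). The blue one at (400,343) is the look-alike.
- **Fitting:** the jar with the brass fitting is at (220,218). The loose spare fitting is at (167,308).
- **Pointer:** at (258,288).

Next I'll measure these and check close crops.

```bash
cat > h.py <<'E'
import numpy as np, cv2
from bench import env
from scipy.spatial.transform import Rotation as Ro
def ray(n,uv,z,st=None):
    p=env.camera_params(n); K=p['mtx']
    d=np.linalg.inv(K)@np.array([uv[0],uv[1],1.])
    if n=='wrist':
        T=np.eye(4);T[:3,:3]=Ro.from_quat(st['tcp_rot']).as_matrix();T[:3,3]=st['ee_pos']
        T=T@p['T_tool_cam']; c=T[:3,3]; w=T[:3,:3]@d
    else:
        c=-p['R'].T@p['t']; w=p['R'].T@d
    return c+w*(z-c[2])/w[2]
def proj(n,X,st=None):
    p=env.camera_params(n);X=np.asarray(X,float)
    if n=='wrist':
        T=np.eye(4);T[:3,:3]=Ro.from_quat(st['tcp_rot']).as_matrix();T[:3,3]=st['ee_pos']
        T=np.linalg.inv(T@p['T_tool_cam']); c=T[:3,:3]@X+T[:3,3]
    else: c=p['R']@X+p['t']
    q=p['mtx']@c; return q[:2]/q[2]
E
python3 - <<'E'
from h import *
im=cv2.imread('pics/top0.png')
cv2.imwrite('pics/top_c.png',cv2.resize(im[155:315,200:460],None,fx=3,fy=3,interpolation=cv2.INTER_CUBIC))
im=cv2.imread('pics/scene0.png')
cv2.imwrite('pics/sc_c.png',cv2.resize(im[160:360,190:450],None,fx=3,fy=3,interpolation=cv2.INTER_CUBIC))
hsv=cv2.cvtColor(cv2.imread('pics/top0.png'),cv2.COLOR_BGR2HSV)
m=((hsv[...,0]<28)&(hsv[...,0]>8)&(hsv[...,1]>70)&(hsv[...,2]>100)).astype('u1')
m[:, :205]=0;m[:,330:]=0;m[:160]=0;m[285:]=0
c,_=cv2.findContours(m,0,1);c=max(c,key=cv2.contourArea);print(cv2.fitEllipse(cv2.convexHull(c)))
E
```

```text
((266.3284912109375, 221.48995971679688), (107.89867401123047, 108.99238586425781), 39.612449645996094)
```

View pics/top_c.png

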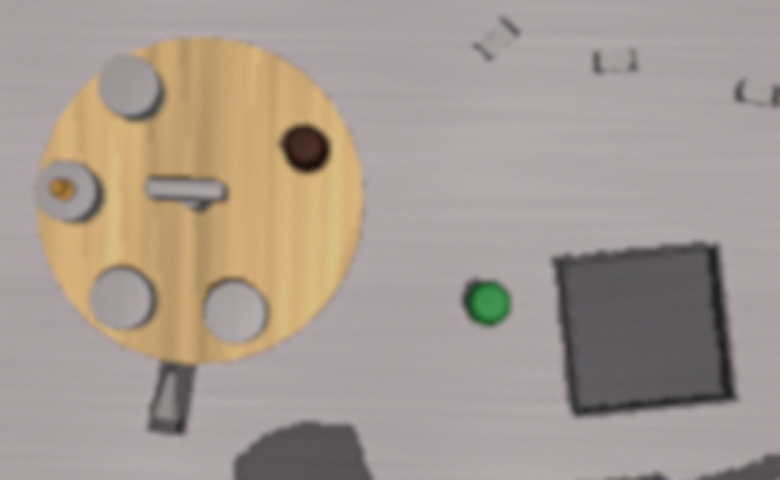

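View pics/sc_c.png

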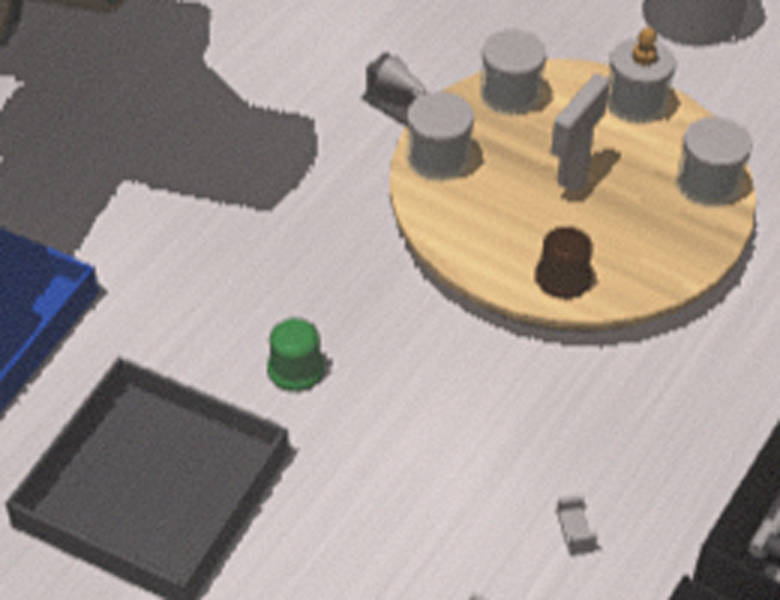

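Run:
```python
from h import *
c=lambda x,y:(200+x/3-.33,155+y/3-.33)
A=ray('top',(266.3,221.5),.03);print('axis',A)
k=ray('top',c(307,147),.07);print('knob',k,np.linalg.norm((k-A)[:2]))
for z,s in((.07,(566,242)),(.03,(566,285))): print('knob scene',ray('scene',(190+s[0]/3-.33,160+s[1]/3-.33),z))
def ang(p):d=p-A;return np.degrees(np.arctan2(d[1],d[0])),np.hypot(*d[:2])
for n,p in dict(fj=(66,192),j58=(123,297),j112=(236,310),jm58=(131,87)).items(): print(n,ang(ray('top',c(*p),.076)))
print('handle',ray('top',c(186,189),.112), [ray('top',c(*p),.112) for p in((148,188),(225,190))])
T=[ray('top',c(*p),.028) for p in((556,258),(717,244),(735,398),(576,412))]
print('tray',np.mean(T,0),[np.linalg.norm(T[i]-T[i-1]) for i in range(4)],T)
print('scene tray',np.mean([ray('scene',(190+x/3,160+y/3),.028) for x,y in((122,362),(288,436),(190,596),(12,510))],0))
for p,z in (((168,431),.0),((178,368),.02),((180,366),0.04)): 
  q=ray('top',c(*p),z);print('ptr',q,ang(q))
print('green',ray('top',c(490,302),.04))
```

```text
axis [0.58386733 0.12925972 0.03      ]
knob [0.62390485 0.03963688 0.07      ] 0.09815934612020857
knob scene [0.62768722 0.03897142 0.07      ]
knob scene [0.63275883 0.03733901 0.03      ]
fj (np.float64(89.9387857681301), np.float64(0.09911929386249833))
j58 (np.float64(147.7008972999452), np.float64(0.09664193075620274))
j112 (np.float64(-157.4270096593582), np.float64(0.09752314736136496))
jm58 (np.float64(30.75987861472128), np.float64(0.09806770770553976))
handle [0.58426415 0.12799706 0.112     ] [array([0.58447993, 0.15704333, 0.112     ]), array([0.58406304, 0.09822154, 0.112     ])]
tray [ 0.4873967  -0.23583211  0.028     ] [np.float64(0.12587053180327515), np.float64(0.13101325770887096), np.float64(0.1254400479349955), np.float64(0.12873482665672545)] [array([ 0.54265544, -0.16222584,  0.028     ]), array([ 0.55663993, -0.2924906 ,  0.028     ]), array([ 0.43219832, -0.30828587,  0.028     ]), array([ 0.41809312, -0.18032612,  0.028     ])]
scene tray [ 0.49381677 -0.24272996  0.028     ]
ptr [0.39367759 0.15515162 0.        ] (np.float64(172.24756957499577), np.float64(0.19194407327228383))
ptr [0.44657682 0.14504647 0.02      ] (np.float64(173.44048733682246), np.float64(0.13819516745336952))
ptr [0.44856229 0.14027963 0.04      ] (np.float64(175.34382686010977), np.float64(0.13575305366898502))
green [ 0.50534473 -0.10857365  0.04      ]
```

```bash
python3 -m jog '[{"claw":75,"x":30,"y":-17,"z":-20},{"claw":75,"x":34,"y":-20},{"claw":75,"x":34,"y":-20},{"claw":75,"x":34,"y":-20},{"claw":75,"x":34,"y":-20},{"claw":75,"x":34,"y":-20},{"claw":75,"x":34,"y":-20},{"claw":75,"x":34,"y":-20},{"claw":75,"x":34,"y":-20},{"claw":75,"x":34,"y":-20},{"claw":75,"x":34,"y":-20},{"claw":75,"x":34,"y":-20},{"claw":75,"x":34,"y":-20},{"claw":75,"x":34,"y":-20},{"claw":75,"x":34,"y":-20},{"claw":75,"x":30,"y":-17},{"claw":75,"x":15,"y":-9},{"claw":75},{"claw":75}]' 20
python3 - <<'E'
from h import *
s=env.state();print(s['time'],s['ee_pos'],Ro.from_quat(s['tcp_rot']).as_matrix().round(3),s['finger_gap'])
im=env.snapshot('wrist');cv2.imwrite('pics/w1.png',im[:,:,::-1])
print(proj('wrist',[.625,.039,.07],s))
for z in (.07,):print([ray('wrist',u,z,s) for u in((320,240),)])
E
```

```text
0.1 [ 0.25288922 -0.51579395  0.17109759] [[ 0.898  0.44  -0.001]
 [ 0.44  -0.898  0.002]
 [ 0.    -0.002 -1.   ]] 0.09399261690011718
[-355.72478034 -911.82945076]
[array([ 0.24353407, -0.51775507,  0.07      ])]invalid input
```

View pics/w1.png

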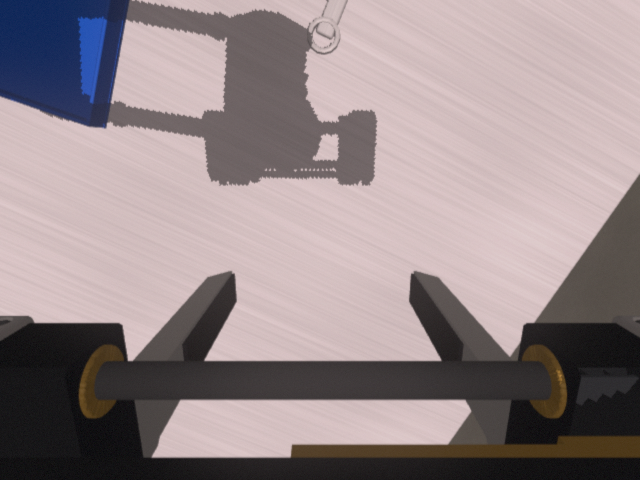

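The call was refused, probably because every row needs all its keys. The picture shows only the fingers near (230,275) and (415,275), the blue tray at top left and the wrench end at (322,35).

```bash
python3 -m jog '[{"claw":75,"x":30,"y":-17,"z":-20,"ax":0,"ay":0,"az":0},{"claw":75,"x":34,"y":-20,"z":0,"ax":0,"ay":0,"az":0},{"claw":75,"x":34,"y":-20,"z":0,"ax":0,"ay":0,"az":0},{"claw":75,"x":34,"y":-20,"z":0,"ax":0,"ay":0,"az":0},{"claw":75,"x":34,"y":-20,"z":0,"ax":0,"ay":0,"az":0},{"claw":75,"x":34,"y":-20,"z":0,"ax":0,"ay":0,"az":0},{"claw":75,"x":34,"y":-20,"z":0,"ax":0,"ay":0,"az":0},{"claw":75,"x":34,"y":-20,"z":0,"ax":0,"ay":0,"az":0},{"claw":75,"x":34,"y":-20,"z":0,"ax":0,"ay":0,"az":0},{"claw":75,"x":34,"y":-20,"z":0,"ax":0,"ay":0,"az":0},{"claw":75,"x":34,"y":-20,"z":0,"ax":0,"ay":0,"az":0},{"claw":75,"x":34,"y":-20,"z":0,"ax":0,"ay":0,"az":0},{"claw":75,"x":34,"y":-20,"z":0,"ax":0,"ay":0,"az":0},{"claw":75,"x":34,"y":-20,"z":0,"ax":0,"ay":0,"az":0},{"claw":75,"x":30,"y":-17,"z":0,"ax":0,"ay":0,"az":0},{"claw":75,"x":0,"y":0,"z":0,"ax":0,"ay":0,"az":0}]' 20
python3 - <<'E'
from h import *
s=env.state();print(s['time'],s['ee_pos'],Ro.from_quat(s['tcp_rot']).as_matrix().round(3),s['finger_gap'])
im=env.snapshot('wrist');cv2.imwrite('pics/w2.png',im[:,:,::-1])
print(proj('wrist',[.625,.039,.07],s))
E
```

```text
time: 1.48
ee_pos: [0.5873, -0.0111, 0.1861]
tcp_rot: [0.975, 0.221, -0.001, -0.003]
ft_force: [-0.1, -0.2, -0.1]
finger_gap: 0.075
1.4833 [ 0.58734073 -0.01107466  0.18613047] [[ 0.902  0.432 -0.003]
 [ 0.432 -0.902  0.005]
 [-0.001 -0.006 -1.   ]] 0.07499289678462907
[291.30866545 166.5188558 ]
```

View pics/w2.png

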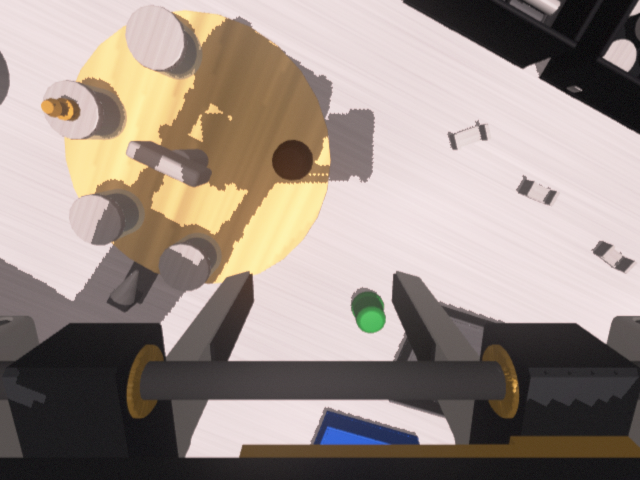

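The wrist view shows the brown knob's top at about (292,158), the pointer at (126,292) and the fitting jar at (68,106).

Run:
```python
from h import *
s=env.state()
k=ray('wrist',(292,158),.07,s);print('knob',k)
R=Ro.from_quat(s['tcp_rot']).as_matrix()
print('tool delta mm to knob xy, tcp z .038',1000*R.T@(np.array([k[0],k[1],.038])-s['ee_pos']))
im=cv2.imread('pics/w2.png')
cv2.imwrite('pics/w2c.png',cv2.resize(im[230:330,60:260],None,fx=4,fy=4,interpolation=cv2.INTER_CUBIC))
for z in (.07,.03): print(proj('wrist',[.584,.129,z],s))
```

```text
knob [0.63009485 0.0389437  0.07      ]
tool delta mm to knob xy, tcp z .038 [ 63.38357743 -27.23414904 147.88136259]
[180.3084494  161.09655092]
[195.7208571  159.20750332]
```

View pics/w2c.png

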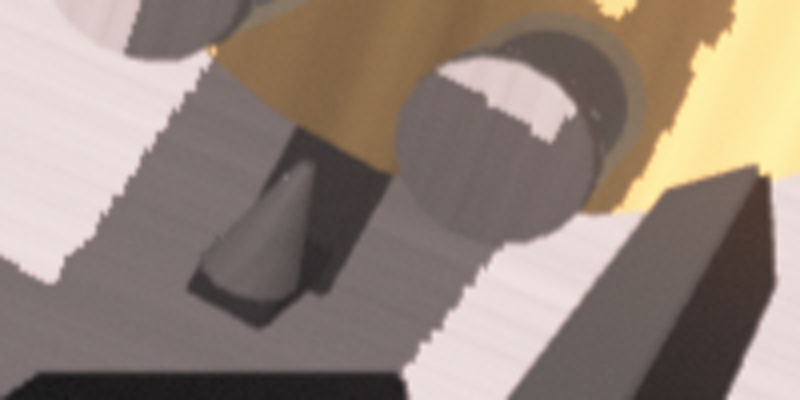

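```bash
python3 -m jog '[{"claw":75,"x":30,"y":-13,"z":0,"ax":0,"ay":0,"az":0},{"claw":75,"x":30,"y":-13,"z":20,"ax":0,"ay":0,"az":0},{"claw":75,"x":2,"y":-1,"z":30,"ax":0,"ay":0,"az":0},{"claw":75,"x":0,"y":0,"z":0,"ax":0,"ay":0,"az":0}]' 20
python3 - <<'E'
from h import *
s=env.state();print(s['time'],s['ee_pos'],Ro.from_quat(s['tcp_rot']).as_matrix().round(3),s['finger_gap'])
im=env.snapshot('wrist');cv2.imwrite('pics/w3.png',im[:,:,::-1])
print(proj('wrist',[.628,.039,.07],s))
im=env.snapshot('top');cv2.imwrite('pics/t3.png',cv2.resize(im[140:320,180:460,::-1],None,fx=2.5,fy=2.5))
E
```

```text
time: 1.87
ee_pos: [0.6294, 0.0357, 0.1351]
tcp_rot: [0.975, 0.22, -0.003, 0.0]
ft_force: [-1.1, -0.7, -1.5]
finger_gap: 0.0749
1.8667 [0.62939065 0.03569707 0.13509156] [[ 0.903  0.43  -0.006]
 [ 0.43  -0.903 -0.002]
 [-0.006 -0.001 -1.   ]] 0.07487482300006802
[318.06858455 239.73502186]
```

View pics/w3.png

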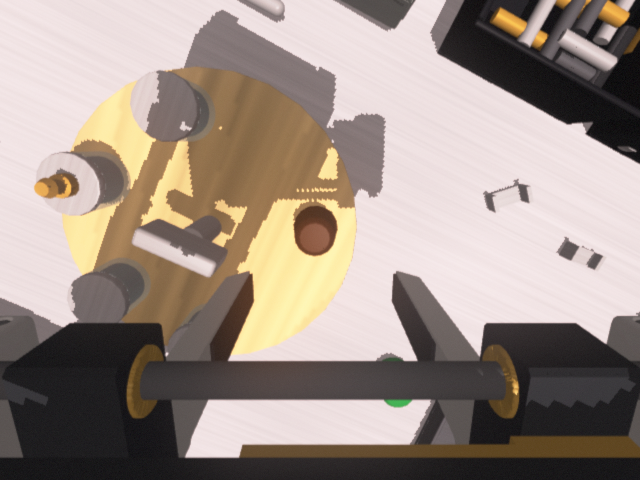

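The knob's top is at (315,236), close to the predicted (318,240). Before descending I'll compute what's left to move.

Run:
```python
from h import *
s=env.state()
k=ray('wrist',(315,236),.07,s);print('knob',k)
R=Ro.from_quat(s['tcp_rot']).as_matrix()
print(1000*R.T@(np.array([k[0],k[1],.038])-s['ee_pos']))
print(Ro.from_matrix(R).inv().as_matrix()@np.array([0,0,-1]))
```

```text
knob [0.63198763 0.04122695 0.07      ]
[  2.36441193  -6.15749644 102.04932365]
[-0.0013599  -0.00260046  0.99999569]
```

```bash
python3 -m jog '[{"claw":75,"x":3,"y":-5,"z":20,"ax":0,"ay":0,"az":0},{"claw":75,"x":0,"y":0,"z":30,"ax":0,"ay":0,"az":0},{"claw":75,"x":0,"y":0,"z":25,"ax":0,"ay":0,"az":0},{"claw":75,"x":0,"y":0,"z":15,"ax":0,"ay":0,"az":0},{"claw":75,"x":0,"y":0,"z":0,"ax":0,"ay":0,"az":0}]' 20
python3 - <<'E'
from h import *
s=env.state();print(s['time'],s['ee_pos'],Ro.from_quat(s['tcp_rot']).as_matrix().round(3),s['finger_gap'])
im=env.snapshot('wrist');cv2.imwrite('pics/w4.png',im[:,:,::-1])
print(proj('wrist',[.63,.04,.07],s))
E
```

```text
time: 2.38
ee_pos: [0.6383, 0.0323, 0.0601]
tcp_rot: [0.976, 0.216, 0.009, 0.005]
ft_force: [0.2, 0.0, -0.5]
finger_gap: 0.0749
2.3833 [0.63827167 0.03233628 0.06011786] [[ 0.906  0.422  0.02 ]
 [ 0.422 -0.906 -0.006]
 [ 0.016  0.014 -1.   ]] 0.07491187516397474
[305.4377304  278.98615824]
```

View pics/w4.png

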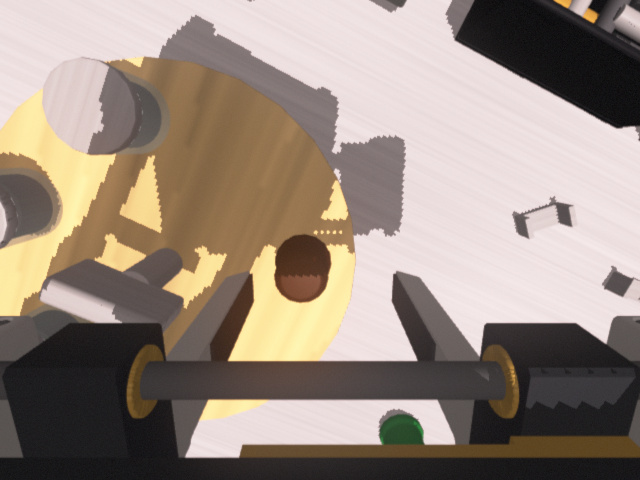

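The knob is now at (302,275), left of centre, because the tool has drifted and tilted by about 1.2 degrees. I'll correct both.

```bash
cat >> h.py <<'E'
def go(target,yaw=None,s=None):
    s=s or env.state();R=Ro.from_quat(s['tcp_rot']);M=R.as_matrix()
    if yaw is None: yaw=np.degrees(np.arctan2(M[1,0],M[0,0]))
    G=Ro.from_euler('z',yaw,degrees=True)*Ro.from_euler('x',180,degrees=True)
    print('t',s['time'],'pos',s['ee_pos'].round(4),'yaw',round(float(np.degrees(np.arctan2(M[1,0],M[0,0]))),2),'gap',round(float(s['finger_gap']),4),'F',np.round(s['ft_force'],1))
    print('shift mm',(1000*M.T@(np.array(target)-s['ee_pos'])).round(1),'turn deg',(R.inv()*G).as_rotvec(degrees=True).round(2))
E
python3 - <<'E'
from h import *
s=env.state()
k=ray('wrist',(302,277),.07,s);print('knob',k)
go([k[0],k[1],.06],None,s)
E
```

```text
knob [0.63079068 0.04201134 0.07      ]
t 2.4333 pos [0.6394 0.0321 0.0618] yaw 24.97 gap 0.0752 F [-0.6 -0.6  0.6]
shift mm [ -3.6 -12.6   1.5] turn deg [ 0.87 -1.04 -0.01]
```

```bash
python3 -m jog '[{"claw":75,"x":-3.5,"y":-12,"z":0,"ax":0.9,"ay":-1,"az":0},{"claw":75,"x":0,"y":0,"z":0,"ax":0,"ay":0,"az":0}]' 20
python3 - <<'E'
from h import *
go([.6308,.042,.038])
E
```

```text
time: 2.6
ee_pos: [0.6327, 0.0393, 0.0661]
tcp_rot: [0.977, 0.215, 0.003, 0.0]
ft_force: [0.9, -0.0, -0.1]
finger_gap: 0.0747
t 2.6 pos [0.6327 0.0393 0.0661] yaw 24.8 gap 0.0747 F [ 0.9 -0.  -0.1]
shift mm [-0.7 -3.3 28.1] turn deg [ 0.11 -0.28 -0.  ]
```

```bash
python3 -m jog '[{"claw":75,"x":-0.5,"y":-3,"z":12,"ax":0.1,"ay":-0.3,"az":0},{"claw":75,"x":0,"y":0,"z":12,"ax":0,"ay":0,"az":0},{"claw":75,"x":0,"y":0,"z":0,"ax":0,"ay":0,"az":0}]' 20
python3 - <<'E'
from h import *
s=env.state();im=env.snapshot('wrist');cv2.imwrite('pics/w5.png',im[:,:,::-1])
go([.6308,.042,.038],None,s)
E
```

```text
time: 2.85
ee_pos: [0.6358, 0.0396, 0.0474]
tcp_rot: [0.977, 0.214, 0.006, 0.002]
ft_force: [0.5, -0.2, 0.1]
finger_gap: 0.0748
t 2.85 pos [0.6358 0.0396 0.0474] yaw 24.72 gap 0.0748 F [ 0.5 -0.2  0.1]
shift mm [-3.6 -4.3  9.3] turn deg [ 0.42 -0.59 -0.  ]
```

View pics/w5.png

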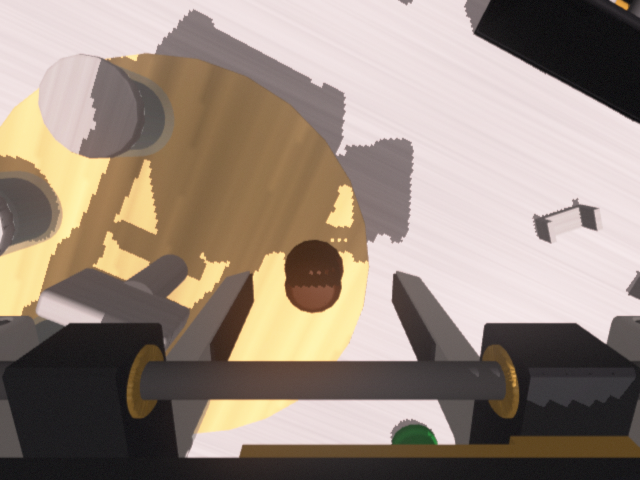

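The knob's top is at (313,285) between the fingers, so about 4 mm of the tool's y is left to correct.

```bash
python3 -m jog '[{"claw":75,"x":-4.5,"y":-4.5,"z":7,"ax":0.5,"ay":-0.7,"az":0},{"claw":75,"x":0,"y":0,"z":4,"ax":0,"ay":0,"az":0},{"claw":75,"x":0,"y":0,"z":0,"ax":0,"ay":0,"az":0}]' 20
python3 - <<'E'
from h import *
s=env.state();im=env.snapshot('wrist');cv2.imwrite('pics/w6.png',im[:,:,::-1])
go([.6308,.042,.038],None,s)
E
```

```text
time: 3.15
ee_pos: [0.6315, 0.0415, 0.0384]
tcp_rot: [0.977, 0.214, 0.001, -0.0]
ft_force: [-0.3, -1.5, -0.4]
finger_gap: 0.0749
t 3.15 pos [0.6315 0.0415 0.0384] yaw 24.69 gap 0.0749 F [-0.3 -1.5 -0.4]
shift mm [-0.4 -0.7  0.4] turn deg [ 0.01 -0.09 -0.  ]
```

View pics/w6.png

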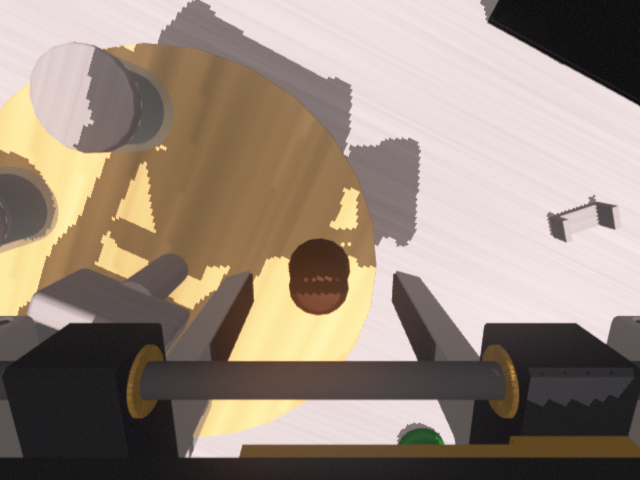

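```bash
python3 - <<'E'
from h import *
s=env.state();k=ray('wrist',(320,288),.07,s);print(k);go([k[0],k[1],.038])
E
python3 -m jog '[{"claw":40,"x":0,"y":0,"z":0,"ax":0,"ay":0,"az":0},{"claw":30,"x":0,"y":0,"z":0,"ax":0,"ay":0,"az":0},{"claw":25,"x":0,"y":0,"z":0,"ax":0,"ay":0,"az":0},{"claw":20,"x":0,"y":0,"z":0,"ax":0,"ay":0,"az":0},{"claw":20,"x":0,"y":0,"z":0,"ax":0,"ay":0,"az":0},{"claw":20,"x":0,"y":0,"z":0,"ax":0,"ay":0,"az":0}]' 20
```

```text
[0.62988146 0.04225666 0.07      ]
t 3.2 pos [0.6315 0.0416 0.0387] yaw 24.69 gap 0.0751 F [-0.6  0.   0.3]
shift mm [-1.2 -1.3  0.7] turn deg [ 0.01 -0.09 -0.  ]
time: 3.7
ee_pos: [0.6322, 0.0416, 0.0393]
tcp_rot: [0.977, 0.214, 0.001, 0.0]
ft_force: [-0.4, 0.8, -0.3]
finger_gap: 0.0383
```

```bash
python3 -m jog '[{"claw":20,"x":0,"y":0,"z":0,"ax":0,"ay":0,"az":0},{"claw":20,"x":0,"y":0,"z":0,"ax":0,"ay":0,"az":0},{"claw":20,"x":0,"y":0,"z":0,"ax":0,"ay":0,"az":0},{"claw":20,"x":0,"y":0,"z":0,"ax":0,"ay":0,"az":0}]' 20
python3 - <<'E'
from h import *
go([.63,.042,.2])
E
```

```text
time: 4.03
ee_pos: [0.6323, 0.0416, 0.0395]
tcp_rot: [0.977, 0.214, 0.002, 0.0]
ft_force: [-0.1, -0.0, 0.2]
finger_gap: 0.0205
t 4.0333 pos [0.6323 0.0416 0.0395] yaw 24.71 gap 0.0205 F [-0.1 -0.   0.2]
shift mm [  -1.5   -1.2 -160.5] turn deg [ 0.06 -0.17 -0.  ]
```

The gap closed to 20 mm, which is less than the knob's 34 mm, so something is wrong. I'll look before moving.

Run:
```python
from h import *
s=env.state();im=env.snapshot('wrist');cv2.imwrite('pics/w7.png',im[:,:,::-1])
im=env.snapshot('scene');cv2.imwrite('pics/s7.png',cv2.resize(im[120:300,260:500,::-1],None,fx=3,fy=3))
```

```text
(no output)
```

View pics/w7.png

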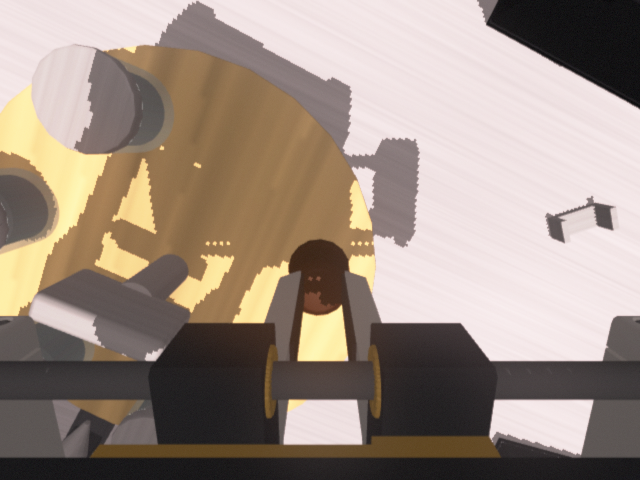

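View pics/s7.png

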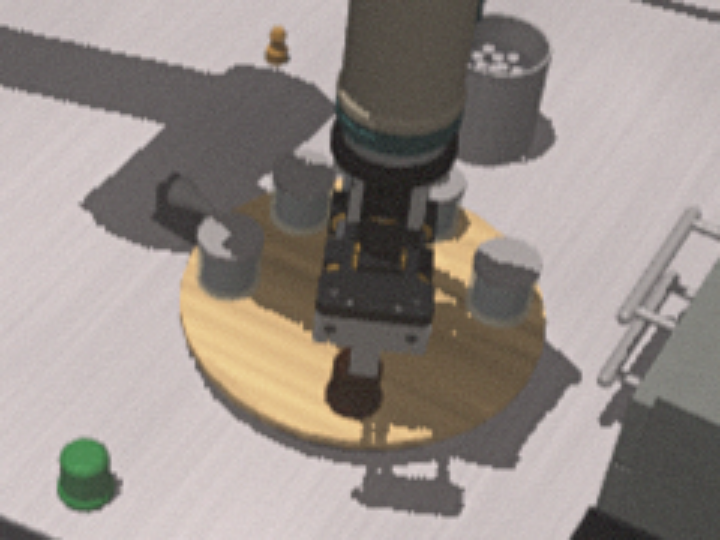

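```bash
python3 - <<'E'
from h import *
s=env.state();R=Ro.from_quat(s['tcp_rot']).as_matrix()
P=lambda x,y,z: (s['ee_pos']+R@np.array([x,y,z])/1000)
for a in ((0,0,0),(8,0,0),(-8,0,0),(0,0,-30),(8,0,-30),(0,10,0),(8,10,0)): print(a,proj('wrist',P(*a),s).round(0),proj('scene',P(*a)).round(0))
for a in ((.63,.042),(.635,.045),(.64,.045)): print(a,[ (proj('wrist',[*a,z],s).round(0),proj('scene',[*a,z]).round(0)) for z in (.07,.03)])
E
python3 - <<'E'
import cv2
im=cv2.imread('pics/w7.png');cv2.imwrite('pics/w7c.png',cv2.resize(im[220:360,240:400],None,fx=4,fy=4,interpolation=cv2.INTER_CUBIC))
E
```

```text
(0, 0, 0) [322. 267.] [380. 250.]
(8, 0, 0) [322. 255.] [383. 251.]
(-8, 0, 0) [322. 279.] [376. 250.]
(0, 0, -30) [322. 285.] [381. 241.]
(8, 0, -30) [322. 271.] [385. 241.]
(0, 10, 0) [338. 267.] [379. 254.]
(8, 10, 0) [338. 255.] [383. 254.]
(0.63, 0.042) [(array([320., 289.]), array([380., 240.])), (array([320., 265.]), array([378., 253.]))]
(0.635, 0.045) [(array([319., 279.]), array([383., 240.])), (array([319., 257.]), array([381., 253.]))]
(0.64, 0.045) [(array([323., 271.]), array([385., 241.])), (array([323., 250.]), array([383., 254.]))]
```

View pics/w7c.png

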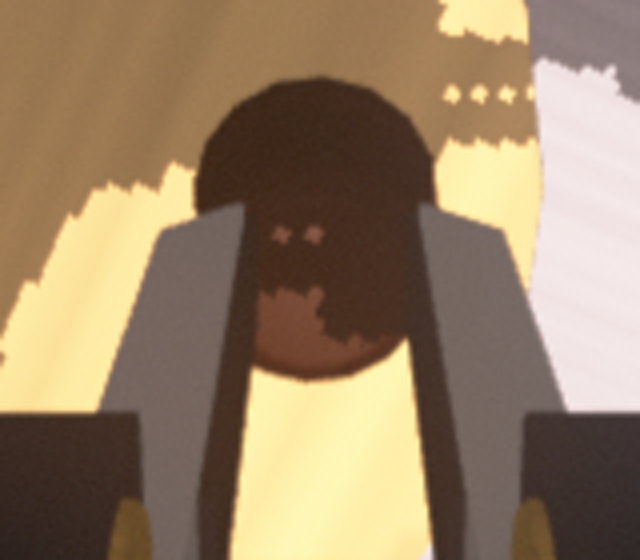

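The jaws closed freely to 20 mm. In both views the fingertips pass over the knob, about 30 mm above the reported TCP, so I'll check that discrepancy.

```bash
python3 -m jog '[{"claw":75,"x":0,"y":0,"z":-10,"ax":0,"ay":0,"az":0},{"claw":75,"x":0,"y":0,"z":0,"ax":0,"ay":0,"az":0},{"claw":75,"x":0,"y":0,"z":0,"ax":0,"ay":0,"az":0},{"claw":75,"x":0,"y":0,"z":0,"ax":0,"ay":0,"az":0},{"claw":75,"x":0,"y":0,"z":0,"ax":0,"ay":0,"az":0},{"claw":75,"x":0,"y":0,"z":0,"ax":0,"ay":0,"az":0}]' 20
python3 - <<'E'
from h import *
print(env.tcp_to_grasp,[a for a in dir(env) if a[0]!='_'])
s=env.state()
go([.63,.042,.06],None,s)
im=env.snapshot('scene');cv2.imwrite('pics/s8.png',cv2.resize(im[180:290,330:450,::-1],None,fx=5,fy=5,interpolation=cv2.INTER_CUBIC))
im=env.snapshot('wrist');cv2.imwrite('pics/w8.png',im[:,:,::-1])
R=Ro.from_quat(s['tcp_rot']).as_matrix()
for a in ((0,37,0),(0,-37,0),(0,37,-30),(0,-37,-30)): 
  q=s['ee_pos']+R@np.array(a)/1000;print(a,((proj('scene',q)-[330,180])*5).round(0))
E
```

```text
time: 4.63
ee_pos: [0.6327, 0.0416, 0.0512]
tcp_rot: [0.977, 0.214, 0.002, 0.0]
ft_force: [-1.0, 0.5, -0.7]
finger_gap: 0.0565
0.0188 ['IKError', 'camera_params', 'close_job', 'snapshot', 'state', 'tcp_to_grasp']
t 4.6333 pos [0.6327 0.0416 0.0512] yaw 24.71 gap 0.0565 F [-1.   0.5 -0.7]
shift mm [-2.3 -1.5 -8.8] turn deg [ 0.09 -0.23 -0.  ]
(0, 37, 0) [244. 401.]
(0, -37, 0) [258. 268.]
(0, 37, -30) [251. 353.]
(0, -37, -30) [265. 219.]
```

View pics/s8.png

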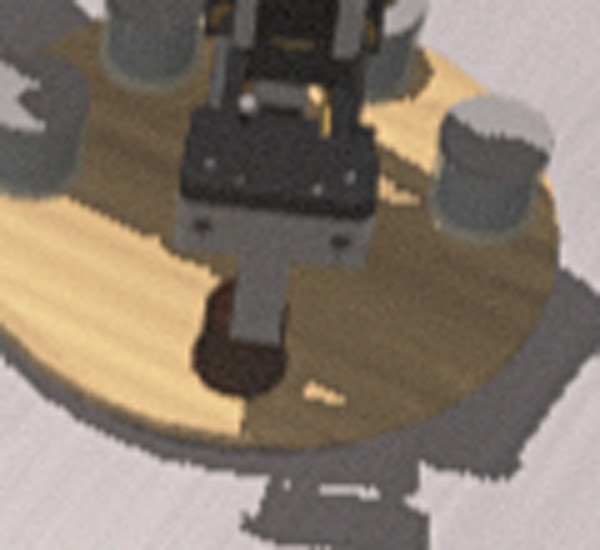

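View pics/w8.png

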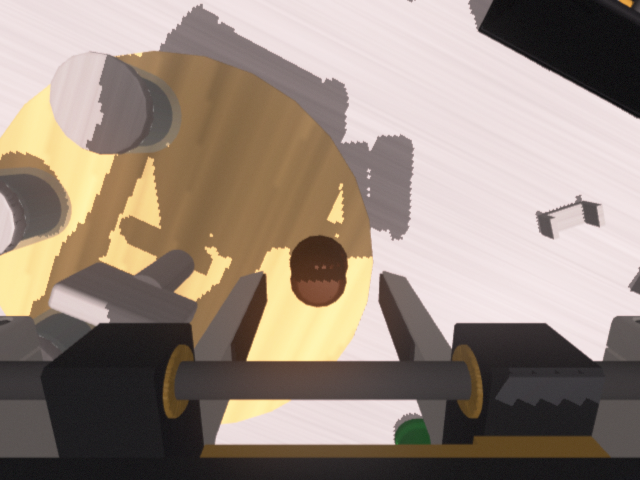

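The scene view shows the outer finger ending at crop (255,340), where the TCP would project to about (246,385). The real fingertips are therefore about 28 mm short of the reported TCP. At the lower grasp height the gripper's body could overlap the handle, so I'll rise, turn the jaws tangential and then descend.

```bash
python3 -m jog '[{"claw":75,"x":0,"y":0,"z":-25,"ax":0,"ay":0,"az":0},{"claw":75,"x":0,"y":0,"z":0,"ax":0,"ay":0,"az":-7},{"claw":75,"x":0,"y":0,"z":0,"ax":0,"ay":0,"az":-7},{"claw":75,"x":0,"y":0,"z":0,"ax":0,"ay":0,"az":-7},{"claw":75,"x":0,"y":0,"z":0,"ax":0,"ay":0,"az":-7},{"claw":75,"x":0,"y":0,"z":0,"ax":0,"ay":0,"az":-7},{"claw":75,"x":0,"y":0,"z":0,"ax":0,"ay":0,"az":-7},{"claw":75,"x":0,"y":0,"z":0,"ax":0,"ay":0,"az":-7},{"claw":75,"x":0,"y":0,"z":0,"ax":0,"ay":0,"az":-7},{"claw":75,"x":0,"y":0,"z":0,"ax":0,"ay":0,"az":-7},{"claw":75,"x":0,"y":0,"z":0,"ax":0,"ay":0,"az":-7},{"claw":75,"x":0,"y":0,"z":0,"ax":0,"ay":0,"az":-7},{"claw":75,"x":0,"y":0,"z":0,"ax":0,"ay":0,"az":-7},{"claw":75,"x":0,"y":0,"z":0,"ax":0,"ay":0,"az":0}]' 20
python3 - <<'E'
from h import *
s=env.state();im=env.snapshot('wrist');cv2.imwrite('pics/w9.png',im[:,:,::-1])
go([.63,.042,.06],None,s);print(s['q'])
print(proj('wrist',[.63,.042,.07],s))
E
```

```text
time: 5.9
ee_pos: [0.6307, 0.0417, 0.0747]
tcp_rot: [0.567, 0.824, -0.0, -0.0]
ft_force: [-0.1, -0.1, 0.6]
finger_gap: 0.0749
t 5.9 pos [0.6307 0.0417 0.0747] yaw 110.92 gap 0.0749 F [-0.1 -0.1  0.6]
shift mm [ 0.5 -0.5 14.7] turn deg [-0.04 -0.04  0.  ]
[-4.43364156e-02  4.25016785e-01  1.52447556e+00  4.85242625e-04
  1.19298443e+00 -4.09718496e-01]
[321.02829474 263.31953015]
```

View pics/w9.png

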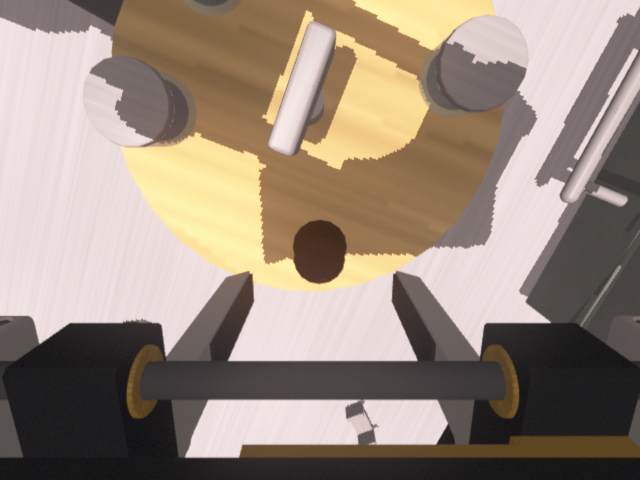

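The knob's top is at (320,258), centred between the fingers and about 3 mm off in the tool's x. I'll descend in steps and watch the force.

```bash
python3 -m jog '[{"claw":75,"x":3,"y":0,"z":10,"ax":0,"ay":0,"az":0},{"claw":75,"x":0,"y":0,"z":10,"ax":0,"ay":0,"az":0},{"claw":75,"x":0,"y":0,"z":10,"ax":0,"ay":0,"az":0},{"claw":75,"x":0,"y":0,"z":0,"ax":0,"ay":0,"az":0}]' 20
python3 - <<'E'
from h import *
go([.629,.044,.014])
E
```

```text
time: 6.28
ee_pos: [0.6293, 0.0449, 0.0417]
tcp_rot: [0.572, 0.82, 0.0, -0.001]
ft_force: [-0.9, 0.8, -0.0]
finger_gap: 0.0748
t 6.2833 pos [0.6293 0.0449 0.0417] yaw 110.23 gap 0.0748 F [-0.9  0.8 -0. ]
shift mm [-0.8 -0.6 27.7] turn deg [-0.03 -0.05  0.  ]
```

```bash
python3 -m jog '[{"claw":75,"x":-0.5,"y":-0.5,"z":8,"ax":0,"ay":0,"az":0},{"claw":75,"x":0,"y":0,"z":8,"ax":0,"ay":0,"az":0},{"claw":75,"x":0,"y":0,"z":0,"ax":0,"ay":0,"az":0}]' 20
python3 - <<'E'
from h import *
s=env.state();im=env.snapshot('scene');cv2.imwrite('pics/s10.png',cv2.resize(im[180:290,330:450,::-1],None,fx=5,fy=5,interpolation=cv2.INTER_CUBIC))
im=env.snapshot('wrist');cv2.imwrite('pics/w10.png',im[:,:,::-1])
go([.629,.044,.014],None,s)
print(proj('wrist',[.629,.044,.07],s))
E
```

```text
time: 6.53
ee_pos: [0.6279, 0.0443, 0.0225]
tcp_rot: [0.573, 0.82, -0.001, -0.002]
ft_force: [-0.3, 0.4, -0.4]
finger_gap: 0.0749
t 6.5333 pos [0.6279 0.0443 0.0225] yaw 110.15 gap 0.0749 F [-0.3  0.4 -0.4]
shift mm [-0.7  0.9  8.5] turn deg [-0.17 -0.11  0.  ]
[323.24531752 298.86035431]
```

View pics/s10.png

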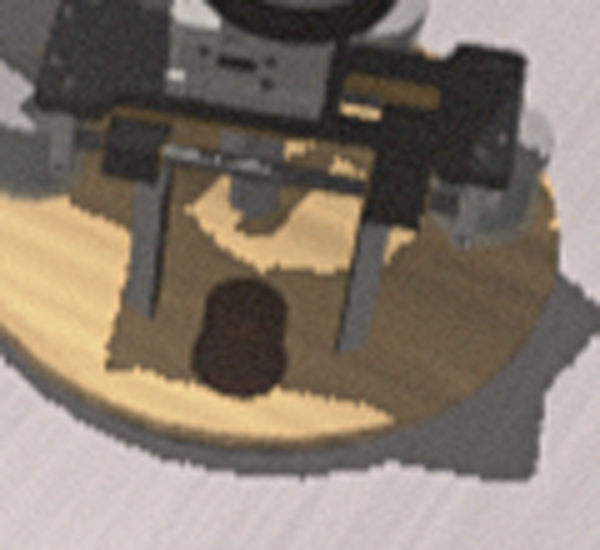

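View pics/w10.png

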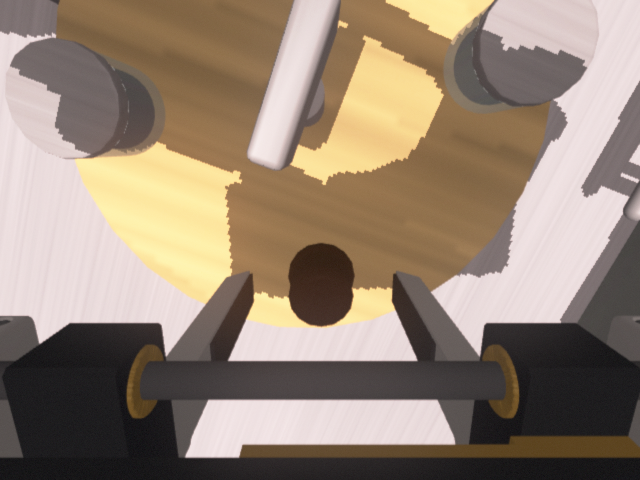

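The fingertips straddle the knob at about z 0.053. I'll go 8 mm lower and close.

```bash
python3 -m jog '[{"claw":75,"x":-0.5,"y":1,"z":8,"ax":-0.2,"ay":-0.1,"az":0},{"claw":45,"x":0,"y":0,"z":0,"ax":0,"ay":0,"az":0},{"claw":25,"x":0,"y":0,"z":0,"ax":0,"ay":0,"az":0},{"claw":25,"x":0,"y":0,"z":0,"ax":0,"ay":0,"az":0},{"claw":25,"x":0,"y":0,"z":0,"ax":0,"ay":0,"az":0},{"claw":25,"x":0,"y":0,"z":0,"ax":0,"ay":0,"az":0},{"claw":25,"x":0,"y":0,"z":0,"ax":0,"ay":0,"az":0},{"claw":25,"x":0,"y":0,"z":0,"ax":0,"ay":0,"az":0},{"claw":25,"x":0,"y":0,"z":0,"ax":0,"ay":0,"az":0}]' 20
python3 - <<'E'
from h import *
s=env.state();im=env.snapshot('scene');cv2.imwrite('pics/s11.png',cv2.resize(im[180:290,330:450,::-1],None,fx=5,fy=5,interpolation=cv2.INTER_CUBIC))
go([.629,.044,.014],None,s)
E
```

```text
time: 7.38
ee_pos: [0.6316, 0.044, 0.017]
tcp_rot: [0.573, 0.82, 0.002, 0.003]
ft_force: [-0.4, -0.2, -1.1]
finger_gap: 0.0336
t 7.3833 pos [0.6316 0.044  0.017 ] yaw 110.13 gap 0.0336 F [-0.4 -0.2 -1.1]
shift mm [ 0.9 -2.5  3. ] turn deg [0.35 0.13 0.  ]
```

View pics/s11.png

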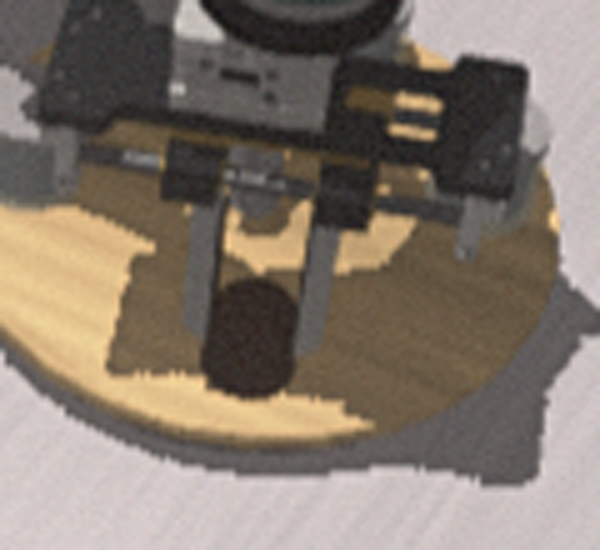

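The gap is 33.6 mm, so the knob is held and the fingers are on both sides of it. Lifting.

```bash
python3 -m jog '[{"claw":25,"x":0,"y":0,"z":-8,"ax":0,"ay":0,"az":0},{"claw":25,"x":0,"y":0,"z":-20,"ax":0,"ay":0,"az":0},{"claw":25,"x":0,"y":0,"z":-25,"ax":0,"ay":0,"az":0},{"claw":25,"x":0,"y":0,"z":-25,"ax":0,"ay":0,"az":0},{"claw":25,"x":0,"y":0,"z":-20,"ax":0,"ay":0,"az":0},{"claw":25,"x":0,"y":0,"z":0,"ax":0,"ay":0,"az":0}]' 20
python3 - <<'E'
from h import *
s=env.state();im=env.snapshot('wrist');cv2.imwrite('pics/w12.png',im[:,:,::-1])
im=env.snapshot('top');cv2.imwrite('pics/t12.png',cv2.resize(im[140:320,180:460,::-1],None,fx=2.5,fy=2.5))
go([.490,-.239,.11],None,s)
E
```

```text
time: 7.93
ee_pos: [0.6293, 0.0442, 0.1188]
tcp_rot: [0.573, 0.82, 0.001, 0.0]
ft_force: [1.2, -0.2, -0.6]
finger_gap: 0.0332
t 7.9333 pos [0.6293 0.0442 0.1188] yaw 110.13 gap 0.0332 F [ 1.2 -0.2 -0.6]
shift mm [-217.9 -228.3    8.5] turn deg [0.08 0.01 0.  ]
```

View pics/w12.png

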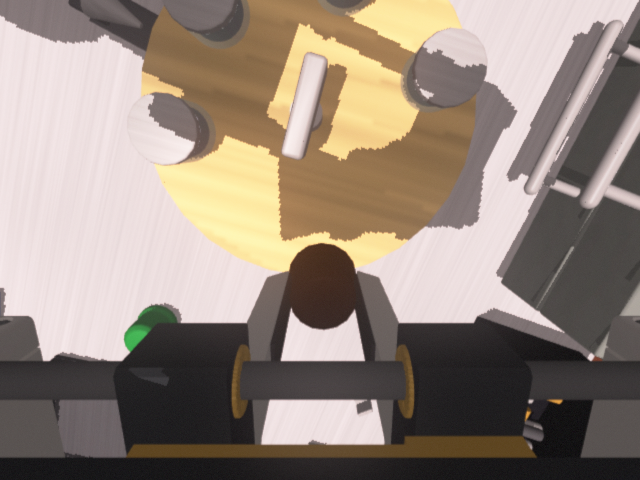

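View pics/t12.png

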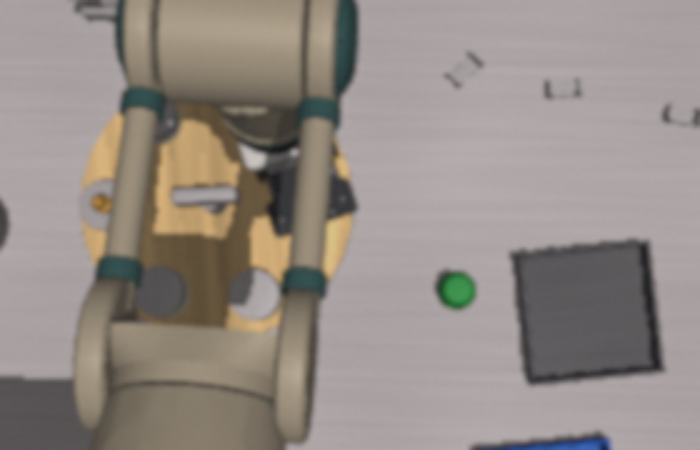

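The knob is in the gripper at (322,285) and clear of the platter. I'll carry it to the tray.

```bash
python3 -m jog '[{"claw":25,"x":-12,"y":-12,"z":-5,"ax":0,"ay":0,"az":0},{"claw":25,"x":-24,"y":-25,"z":0,"ax":0,"ay":0,"az":0},{"claw":25,"x":-24,"y":-25,"z":0,"ax":0,"ay":0,"az":0},{"claw":25,"x":-24,"y":-25,"z":0,"ax":0,"ay":0,"az":0},{"claw":25,"x":-24,"y":-25,"z":0,"ax":0,"ay":0,"az":0},{"claw":25,"x":-24,"y":-25,"z":0,"ax":0,"ay":0,"az":0},{"claw":25,"x":-24,"y":-25,"z":0,"ax":0,"ay":0,"az":0},{"claw":25,"x":-24,"y":-25,"z":0,"ax":0,"ay":0,"az":0},{"claw":25,"x":-24,"y":-25,"z":0,"ax":0,"ay":0,"az":0},{"claw":25,"x":-10,"y":-10,"z":0,"ax":0,"ay":0,"az":0},{"claw":25,"x":0,"y":0,"z":0,"ax":0,"ay":0,"az":0}]' 20
python3 - <<'E'
from h import *
s=env.state();im=env.snapshot('top');cv2.imwrite('pics/t13.png',cv2.resize(im[140:320,300:580,::-1],None,fx=2.5,fy=2.5))
go([.490,-.239,.05],None,s)
im=env.snapshot('wrist');cv2.imwrite('pics/w13.png',im[:,:,::-1])
E
```

```text
time: 8.95
ee_pos: [0.4746, -0.2377, 0.0992]
tcp_rot: [0.57, 0.822, -0.005, -0.019]
ft_force: [0.2, 0.4, -0.8]
finger_gap: 0.0331
t 8.95 pos [ 0.4746 -0.2377  0.0992] yaw 110.49 gap 0.0331 F [ 0.2  0.4 -0.8]
shift mm [-7.9 15.4 48.6] turn deg [-1.65 -1.45  0.02]
```

View pics/w13.png

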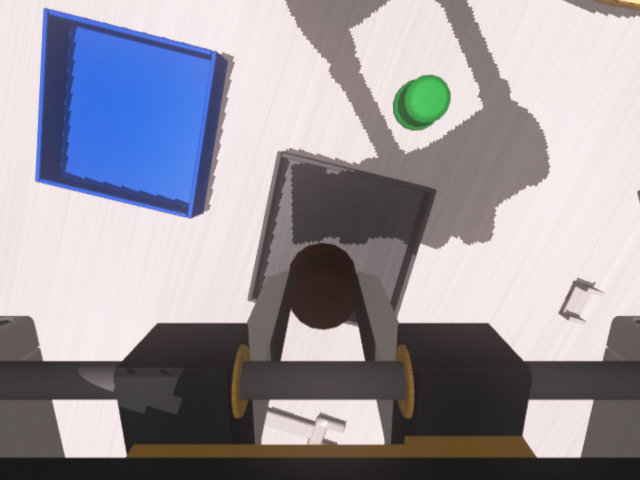

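```bash
python3 - <<'E'
from h import *
s=env.state()
a,b,c=[ray('wrist',u,.028,s) for u in((282,151),(435,188),(249,298))]
print((b+c)/2,np.linalg.norm(a-b),np.linalg.norm(a-c))
E
python3 -m jog '[{"claw":25,"x":-8,"y":15,"z":0,"ax":-1.6,"ay":-1.4,"az":0},{"claw":25,"x":0,"y":0,"z":0,"ax":0,"ay":0,"az":0}]' 20
python3 - <<'E'
from h import *
go([.490,-.239,.0])
E
```

```text
[ 0.4879245  -0.23514562  0.028     ] 0.12422242284350178 0.1274902562702926
time: 9.22
ee_pos: [0.4932, -0.2345, 0.0972]
tcp_rot: [0.569, 0.822, 0.002, -0.002]
ft_force: [-0.0, 0.3, -1.6]
finger_gap: 0.0329
t 9.2167 pos [ 0.4932 -0.2345  0.0972] yaw 110.65 gap 0.0329 F [-0.   0.3 -1.6]
shift mm [-3.6 -4.7 97.1] turn deg [ 0.05 -0.3  -0.  ]
```

```bash
python3 -m jog '[{"claw":25,"x":-3,"y":-2,"z":15,"ax":0,"ay":-0.3,"az":0},{"claw":25,"x":0,"y":0,"z":20,"ax":0,"ay":0,"az":0},{"claw":25,"x":0,"y":0,"z":20,"ax":0,"ay":0,"az":0},{"claw":25,"x":0,"y":0,"z":15,"ax":0,"ay":0,"az":0},{"claw":25,"x":0,"y":0,"z":8,"ax":0,"ay":0,"az":0},{"claw":25,"x":0,"y":0,"z":0,"ax":0,"ay":0,"az":0}]' 20
python3 - <<'E'
from h import *
s=env.state();im=env.snapshot('scene');cv2.imwrite('pics/s14.png',cv2.resize(im[240:400,150:350,::-1],None,fx=3.5,fy=3.5,interpolation=cv2.INTER_CUBIC))
go([.489,-.237,-.008],None,s)
E
```

```text
time: 9.72
ee_pos: [0.4943, -0.228, 0.0158]
tcp_rot: [0.564, 0.826, 0.001, -0.002]
ft_force: [-0.5, 0.4, -0.9]
finger_gap: 0.0335
t 9.7167 pos [ 0.4943 -0.228   0.0158] yaw 111.34 gap 0.0335 F [-0.5  0.4 -0.9]
shift mm [-6.6 -8.2 23.8] turn deg [-0.03 -0.3   0.  ]
```

View pics/s14.png

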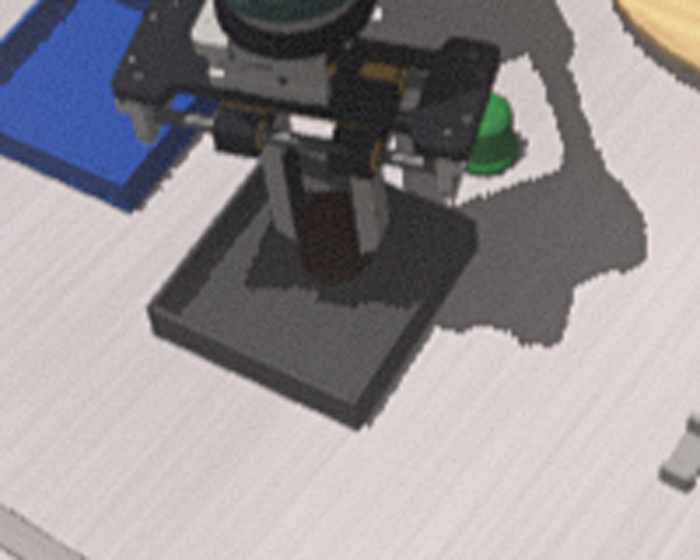

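```bash
python3 -m jog '[{"claw":25,"x":-6,"y":-8,"z":8,"ax":0,"ay":-0.3,"az":0},{"claw":25,"x":0,"y":0,"z":7,"ax":0,"ay":0,"az":0},{"claw":25,"x":0,"y":0,"z":4,"ax":0,"ay":0,"az":0},{"claw":25,"x":0,"y":0,"z":2,"ax":0,"ay":0,"az":0},{"claw":25,"x":0,"y":0,"z":0,"ax":0,"ay":0,"az":0}]' 20
python3 - <<'E'
from h import *
s=env.state();im=env.snapshot('scene');cv2.imwrite('pics/s15.png',cv2.resize(im[240:400,150:350,::-1],None,fx=3.5,fy=3.5,interpolation=cv2.INTER_CUBIC))
go([.489,-.237,-.008],None,s)
E
```

```text
time: 10.18
ee_pos: [0.4912, -0.2378, -0.0038]
tcp_rot: [0.563, 0.826, -0.0, 0.003]
ft_force: [0.3, 0.4, -0.5]
finger_gap: 0.0329
t 10.1833 pos [ 0.4912 -0.2378 -0.0038] yaw 111.43 gap 0.0329 F [ 0.3  0.4 -0.5]
shift mm [ 1.6 -1.7  4.2] turn deg [0.16 0.29 0.  ]
```

View pics/s15.png

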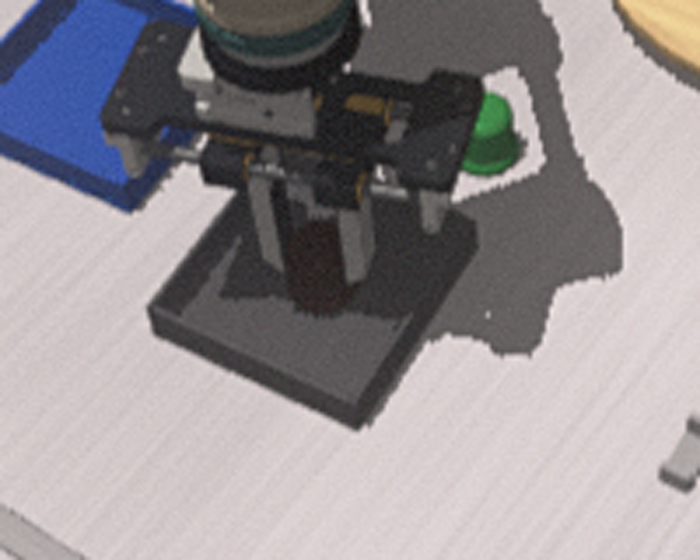

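```bash
python3 -m jog '[{"claw":25,"x":0,"y":0,"z":2,"ax":0,"ay":0.3,"az":0},{"claw":25,"x":0,"y":0,"z":2,"ax":0,"ay":0,"az":0},{"claw":25,"x":0,"y":0,"z":1.5,"ax":0,"ay":0,"az":0},{"claw":25,"x":0,"y":0,"z":0,"ax":0,"ay":0,"az":0}]' 20
```

```text
time: 10.57
ee_pos: [0.4922, -0.2387, -0.0085]
tcp_rot: [0.563, 0.826, 0.001, 0.002]
ft_force: [0.2, -0.2, -0.3]
finger_gap: 0.0335
```

```bash
python3 -m jog '[{"claw":25,"x":0,"y":0,"z":1.5,"ax":0,"ay":0,"az":0},{"claw":25,"x":0,"y":0,"z":1,"ax":0,"ay":0,"az":0},{"claw":25,"x":0,"y":0,"z":0,"ax":0,"ay":0,"az":0}]' 20
```

```text
time: 10.82
ee_pos: [0.4927, -0.2391, -0.0087]
tcp_rot: [0.563, 0.826, 0.001, 0.003]
ft_force: [0.3, -0.1, -0.5]
finger_gap: 0.0334
```

It no longer goes down, so the knob is on the tray floor (expected TCP -0.009). I'll open the jaws.

```bash
python3 -m jog '[{"claw":40,"x":0,"y":0,"z":0,"ax":0,"ay":0,"az":0},{"claw":55,"x":0,"y":0,"z":0,"ax":0,"ay":0,"az":0},{"claw":60,"x":0,"y":0,"z":0,"ax":0,"ay":0,"az":0},{"claw":60,"x":0,"y":0,"z":0,"ax":0,"ay":0,"az":0},{"claw":60,"x":0,"y":0,"z":0,"ax":0,"ay":0,"az":0},{"claw":60,"x":0,"y":0,"z":0,"ax":0,"ay":0,"az":0},{"claw":60,"x":0,"y":0,"z":0,"ax":0,"ay":0,"az":0}]' 20
python3 - <<'E'
from h import *
s=env.state();im=env.snapshot('scene');cv2.imwrite('pics/s16.png',cv2.resize(im[240:400,150:350,::-1],None,fx=3.5,fy=3.5,interpolation=cv2.INTER_CUBIC))
im=env.snapshot('wrist');cv2.imwrite('pics/w16.png',im[:,:,::-1])
go([.489,-.237,-.008],None,s)
E
```

```text
time: 11.4
ee_pos: [0.4932, -0.2394, -0.0086]
tcp_rot: [0.563, 0.826, 0.001, 0.003]
ft_force: [0.6, 0.7, -1.1]
finger_gap: 0.0597
t 11.4 pos [ 0.4932 -0.2394 -0.0086] yaw 111.42 gap 0.0597 F [ 0.6  0.7 -1.1]
shift mm [ 3.8 -3.1 -0.7] turn deg [0.34 0.22 0.  ]
```

View pics/s16.png

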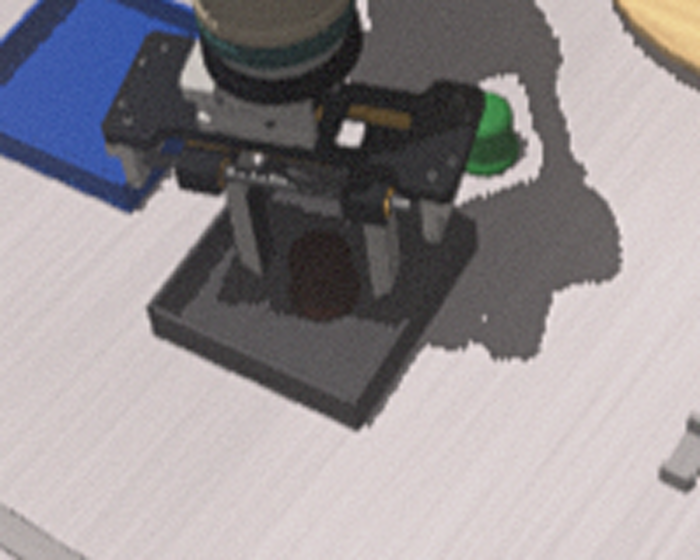

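View pics/w16.png

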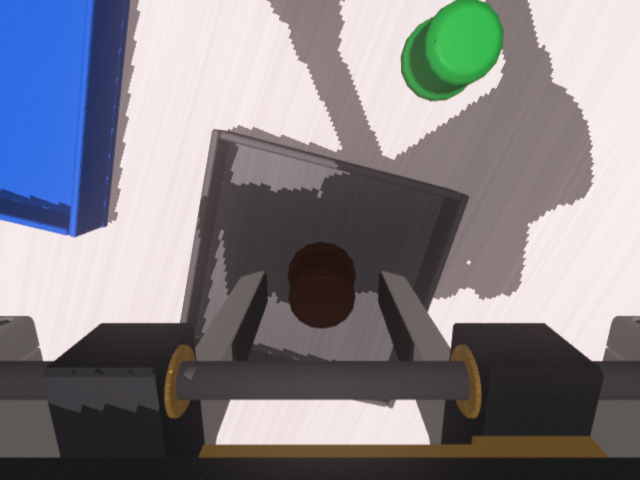

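The knob stands upright in the tray at (322,297) with the fingers clear. I'll lift off and go to the handle.

```bash
python3 -m jog '[{"claw":60,"x":0,"y":0,"z":-15,"ax":0,"ay":0,"az":0},{"claw":60,"x":0,"y":0,"z":-30,"ax":0,"ay":0,"az":0},{"claw":60,"x":0,"y":0,"z":-35,"ax":0,"ay":0,"az":0},{"claw":60,"x":0,"y":0,"z":-35,"ax":0,"ay":0,"az":0},{"claw":60,"x":0,"y":0,"z":-35,"ax":0,"ay":0,"az":0},{"claw":60,"x":0,"y":0,"z":-10,"ax":0,"ay":0,"az":0},{"claw":60,"x":0,"y":0,"z":0,"ax":0,"ay":0,"az":0}]' 20
python3 - <<'E'
from h import *
go([.584,.1,.16],90)
E
```

```text
time: 12.08
ee_pos: [0.4901, -0.2379, 0.1559]
tcp_rot: [0.563, 0.826, 0.001, -0.001]
ft_force: [0.1, 0.1, -0.1]
finger_gap: 0.0598
t 12.0833 pos [ 0.4901 -0.2379  0.1559] yaw 111.42 gap 0.0598 F [ 0.1  0.1 -0.1]
shift mm [280.3 210.8  -3. ] turn deg [ 0.04 -0.17 21.42]
```

```bash
python3 -m jog '[{"claw":60,"x":0,"y":0,"z":-5,"ax":0,"ay":0,"az":7.1},{"claw":60,"x":0,"y":0,"z":0,"ax":0,"ay":0,"az":7.1},{"claw":60,"x":0,"y":0,"z":0,"ax":0,"ay":0,"az":7.1},{"claw":60,"x":34,"y":9,"z":-2,"ax":0,"ay":0,"az":0},{"claw":60,"x":34,"y":9,"z":-2,"ax":0,"ay":0,"az":0},{"claw":60,"x":34,"y":9,"z":-2,"ax":0,"ay":0,"az":0},{"claw":60,"x":34,"y":9,"z":-2,"ax":0,"ay":0,"az":0},{"claw":60,"x":34,"y":9,"z":-2,"ax":0,"ay":0,"az":0},{"claw":60,"x":34,"y":9,"z":-2,"ax":0,"ay":0,"az":0},{"claw":60,"x":34,"y":9,"z":0,"ax":0,"ay":0,"az":0},{"claw":60,"x":34,"y":9,"z":0,"ax":0,"ay":0,"az":0},{"claw":60,"x":20,"y":5,"z":0,"ax":0,"ay":0,"az":0},{"claw":60,"x":0,"y":0,"z":0,"ax":0,"ay":0,"az":0}]' 20
python3 - <<'E'
from h import *
s=env.state();im=env.snapshot('wrist');cv2.imwrite('pics/w17.png',im[:,:,::-1])
go([.584,.129,.16],90,s)
print(proj('wrist',[.584,.129,.112],s))
E
```

```text
time: 13.17
ee_pos: [0.5678, 0.0644, 0.1588]
tcp_rot: [0.714, 0.7, -0.004, -0.008]
ft_force: [-0.1, 0.0, -0.2]
finger_gap: 0.0604
t 13.1667 pos [0.5678 0.0644 0.1588] yaw 88.87 gap 0.0604 F [-0.1  0.  -0.2]
shift mm [64.9 14.9 -1.1] turn deg [-1.   -0.32 -1.13]
[343.96880002 159.08292636]
```

View pics/w17.png

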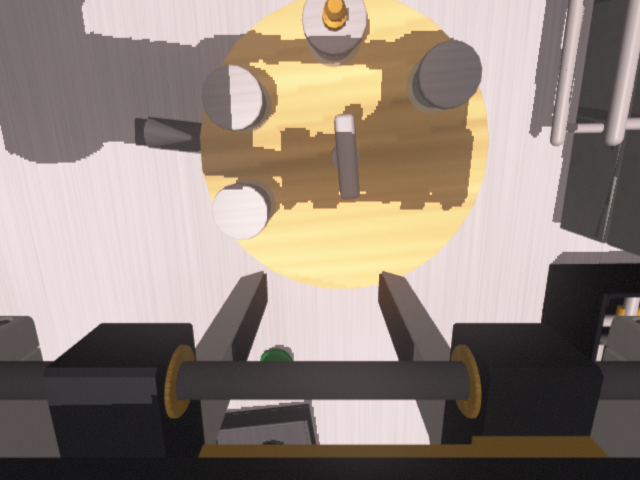

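The whole carousel is visible: handle from (345,118) to (348,195), fitting at (334,10), pointer with its tip near (197,136). I'll measure the axis, the fitting's direction and the pointer's direction.

Run:
```python
from h import *
im=cv2.imread('pics/w17.png')
cv2.imwrite('pics/w17p.png',cv2.resize(im[95:175,110:270],None,fx=5,fy=5,interpolation=cv2.INTER_CUBIC))
cv2.imwrite('pics/w17h.png',cv2.resize(im[0:220,290:400],None,fx=3,fy=2.7,interpolation=cv2.INTER_CUBIC))
hsv=cv2.cvtColor(im,cv2.COLOR_BGR2HSV)
m=((hsv[...,0]<28)&(hsv[...,0]>10)&(hsv[...,1]>60)).astype('u1');m[290:]=0;m[:,:190]=0;m[:,500:]=0
c,_=cv2.findContours(m,0,1);c=max(c,key=cv2.contourArea);h=cv2.convexHull(c);e=cv2.fitEllipse(h);print(e)
```

```text
((343.9402770996094, 139.81300354003906), (287.9563903808594, 298.1998596191406), 11.153820037841797)
```

View pics/w17p.png

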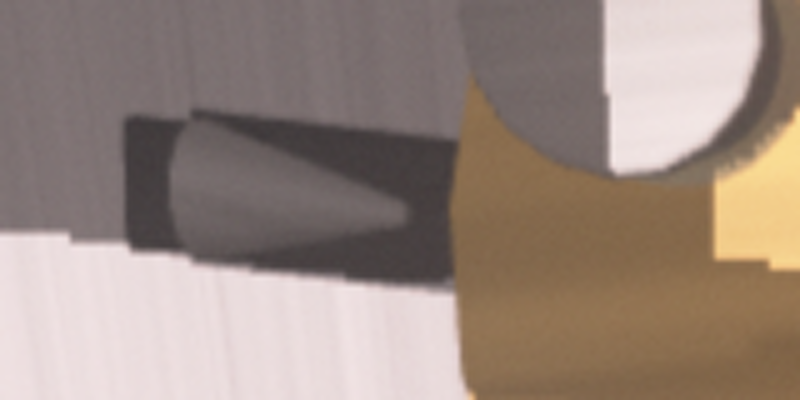

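View pics/w17h.png

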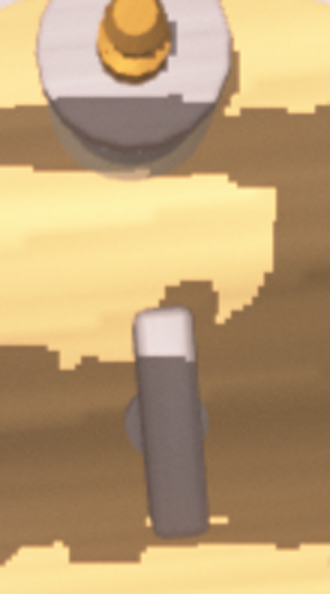

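Run:
```python
from h import *
s=env.state()
from scipy.optimize import fsolve
s2=dict(s)
rw=lambda u,z:ray('wrist',u,z,s)
# axis from platter ellipse: better fit by edge points -> world circle
im=cv2.imread('pics/w17.png')
hsv=cv2.cvtColor(im,cv2.COLOR_BGR2HSV)
m=((hsv[...,0]<28)&(hsv[...,0]>10)&(hsv[...,1]>60)).astype('u1');m[290:]=0;m[:,:190]=0;m[:,500:]=0
c,_=cv2.findContours(m,0,1);c=max(c,key=cv2.contourArea);h=cv2.convexHull(c)[:,0]
W=np.array([rw(p+0.0,.03) for p in h if p[1]>3])[:,:2]
M=np.c_[2*W,np.ones(len(W))];sol=np.linalg.lstsq(M,(W**2).sum(1),rcond=None)[0]
A=np.array(sol[:2]);print('axis',A,'r',np.sqrt(sol[2]+A@A))
def ang(p):d=p[:2]-A;return np.degrees(np.arctan2(d[1],d[0])).round(2),np.hypot(*d).round(4)
a,b=rw((344.3,114.8),.112),rw((350,198),.112);print('handle',a,b,(a+b)/2,np.degrees(np.arctan2(*(a-b)[[1,0]])),np.linalg.norm(a-b))
print('fitting lid',ang(rw((335,19),.076)))
for z in (0.015,.02,.025,.03):
  t,bb=rw((191.6,137.6),z),rw((148.4,132.4),z);print(z,'tip',t,ang(t),'base',ang(bb),'dir',np.degrees(np.arctan2(*(bb-t)[[1,0]])))
for u in ((203,123),(203,152),(135.5,118),(136,145)): print('foot',ang(rw(u,.0)),rw(u,0))
print('jars',ang(rw((233,98),.076)),ang(rw((241,211),.076)),ang(rw((449,75),.076)))
```

```text
axis [0.58527793 0.12827203] r 0.1338151919038268
handle [0.5835497  0.15712731 0.112     ] [0.58744241 0.09942244 0.112     ] [0.58549605 0.12827488 0.112     ] 93.85926516932153 0.05783601436725872
fitting lid (np.float64(93.93), np.float64(0.0992))
0.015 tip [0.43944986 0.14719734 0.015     ] (np.float64(172.61), np.float64(0.1471)) base (np.float64(172.51), np.float64(0.189)) dir 172.1901183997704
0.02 tip [0.44131862 0.1470429  0.02      ] (np.float64(172.57), np.float64(0.1452)) base (np.float64(172.49), np.float64(0.1866)) dir 172.1901183997704
0.025 tip [0.44318737 0.14688845 0.025     ] (np.float64(172.54), np.float64(0.1433)) base (np.float64(172.46), np.float64(0.1841)) dir 172.1901183997704
0.03 tip [0.44505612 0.14673401 0.03      ] (np.float64(172.5), np.float64(0.1414)) base (np.float64(172.43), np.float64(0.1816)) dir 172.1901183997704
foot (np.float64(166.52), np.float64(0.1423)) [0.44691659 0.16144604 0.        ]
foot (np.float64(177.96), np.float64(0.1414)) [0.44395381 0.13331264 0.        ]
foot (np.float64(169.17), np.float64(0.2095)) [0.3794805  0.16764742 0.        ]
foot (np.float64(176.36), np.float64(0.2097)) [0.37598335 0.14159583 0.        ]
jars (np.float64(152.11), np.float64(0.0985)) (np.float64(-153.72), np.float64(0.0979)) (np.float64(36.44), np.float64(0.0989))
```

The geometry agrees with the figures given:
- **Axis:** (0.5853, 0.1283).
- **Fitting:** 94.1°, from all four jars.
- **Pointer:** 172.4°, giving a turn of about +78.3°.
- **Handle:** measured 58 mm long (60 mm given) and centred on the axis.

Next I'll move over the handle.

```bash
python3 -m jog '[{"claw":60,"x":32,"y":8,"z":0,"ax":-1,"ay":-0.3,"az":-2.5},{"claw":60,"x":31,"y":9,"z":0,"ax":0,"ay":0,"az":-2.5},{"claw":60,"x":0,"y":0,"z":0,"ax":0,"ay":0,"az":0}]' 20
python3 - <<'E'
from h import *
go([.5853,.1283,.10],94)
E
```

```text
time: 13.47
ee_pos: [0.5828, 0.1228, 0.1551]
tcp_rot: [0.683, 0.73, -0.004, -0.0]
ft_force: [1.2, 0.5, 0.4]
finger_gap: 0.0602
t 13.4667 pos [0.5828 0.1228 0.1551] yaw 93.84 gap 0.0602 F [1.2 0.5 0.4]
shift mm [ 5.6  3.2 55. ] turn deg [-0.35  0.26 -0.16]
```

```bash
python3 -m jog '[{"claw":60,"x":5,"y":3,"z":18,"ax":-0.3,"ay":0.2,"az":0},{"claw":60,"x":0,"y":0,"z":18,"ax":0,"ay":0,"az":0},{"claw":60,"x":0,"y":0,"z":10,"ax":0,"ay":0,"az":0},{"claw":60,"x":0,"y":0,"z":0,"ax":0,"ay":0,"az":0}]' 20
python3 - <<'E'
from h import *
s=env.state()
im=env.snapshot('wrist');cv2.imwrite('pics/w18.png',im[:,:,::-1])
go([.5853,.1283,.056],94,s)
E
```

```text
time: 13.8
ee_pos: [0.5841, 0.1225, 0.1056]
tcp_rot: [0.684, 0.73, -0.003, 0.001]
ft_force: [-0.7, 0.2, 1.0]
finger_gap: 0.0601
t 13.8 pos [0.5841 0.1225 0.1056] yaw 93.74 gap 0.0601 F [-0.7  0.2  1. ]
shift mm [ 5.9  1.7 49.6] turn deg [-0.21  0.31 -0.26]
```

View pics/w18.png

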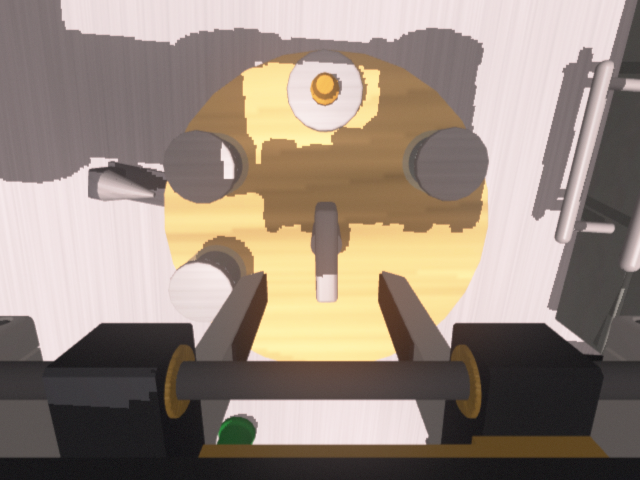

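The handle lies at u≈327, centred between the fingers and parallel to the tool's x. I'll descend onto it.

```bash
python3 -m jog '[{"claw":60,"x":6,"y":1.5,"z":14,"ax":-0.2,"ay":0.3,"az":0},{"claw":60,"x":0,"y":0,"z":15,"ax":0,"ay":0,"az":0},{"claw":60,"x":0,"y":0,"z":12,"ax":0,"ay":0,"az":0},{"claw":60,"x":0,"y":0,"z":0,"ax":0,"ay":0,"az":0}]' 20
python3 - <<'E'
from h import *
s=env.state()
im=env.snapshot('wrist');cv2.imwrite('pics/w19.png',im[:,:,::-1])
im=env.snapshot('scene');cv2.imwrite('pics/s19.png',cv2.resize(im[130:280,300:460,::-1],None,fx=4,fy=4,interpolation=cv2.INTER_CUBIC))
go([.5853,.1283,.056],94,s)
E
```

```text
time: 14.18
ee_pos: [0.588, 0.124, 0.0675]
tcp_rot: [0.686, 0.728, 0.002, 0.003]
ft_force: [-0.2, -0.4, -1.1]
finger_gap: 0.0601
t 14.1833 pos [0.588  0.124  0.0675] yaw 93.44 gap 0.0601 F [-0.2 -0.4 -1.1]
shift mm [ 4.5 -2.5 11.5] turn deg [ 0.34  0.1  -0.56]
```

View pics/w19.png

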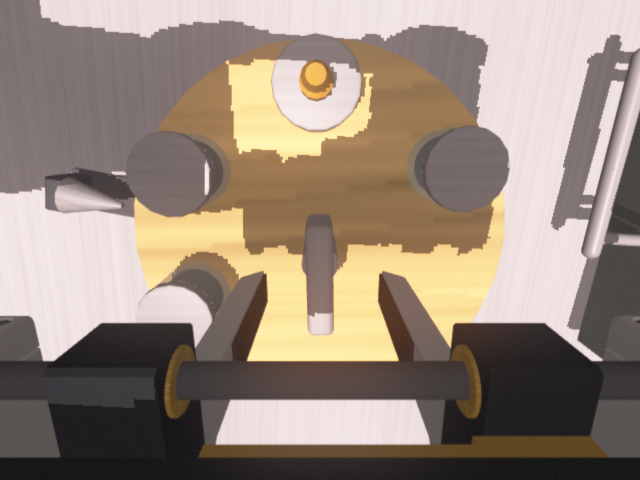

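View pics/s19.png

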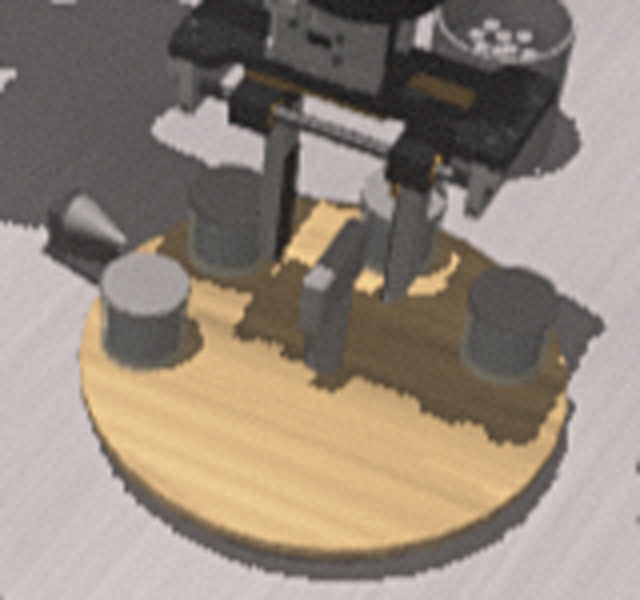

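```bash
python3 -m jog '[{"claw":60,"x":5,"y":-2.5,"z":6,"ax":0.3,"ay":0.1,"az":-0.5},{"claw":60,"x":0,"y":0,"z":5,"ax":0,"ay":0,"az":0},{"claw":30,"x":0,"y":0,"z":0,"ax":0,"ay":0,"az":0},{"claw":5,"x":0,"y":0,"z":0,"ax":0,"ay":0,"az":0},{"claw":5,"x":0,"y":0,"z":0,"ax":0,"ay":0,"az":0},{"claw":5,"x":0,"y":0,"z":0,"ax":0,"ay":0,"az":0},{"claw":5,"x":0,"y":0,"z":0,"ax":0,"ay":0,"az":0},{"claw":5,"x":0,"y":0,"z":0,"ax":0,"ay":0,"az":0},{"claw":5,"x":0,"y":0,"z":0,"ax":0,"ay":0,"az":0},{"claw":5,"x":0,"y":0,"z":0,"ax":0,"ay":0,"az":0},{"claw":5,"x":0,"y":0,"z":0,"ax":0,"ay":0,"az":0},{"claw":5,"x":0,"y":0,"z":0,"ax":0,"ay":0,"az":0}]' 25
python3 - <<'E'
from h import *
go([.5853,.1283,.056],172.4)
E
```

```text
time: 15.28
ee_pos: [0.5862, 0.1291, 0.0623]
tcp_rot: [0.682, 0.731, 0.002, 0.002]
ft_force: [-2.0, -0.0, 0.3]
finger_gap: 0.0137
t 15.2833 pos [0.5862 0.1291 0.0623] yaw 93.98 gap 0.0137 F [-2.  -0.   0.3]
shift mm [-0.7 -1.   6.3] turn deg [  0.25   0.19 -78.42]
```

The handle is gripped, with a 13.7 mm gap. I'll turn in batches and watch the forces.

```bash
python3 -m jog '[{"claw":5,"x":0,"y":0,"z":0,"ax":0,"ay":0,"az":-3},{"claw":5,"x":0,"y":0,"z":0,"ax":0,"ay":0,"az":-5},{"claw":5,"x":0,"y":0,"z":0,"ax":0,"ay":0,"az":-5},{"claw":5,"x":0,"y":0,"z":0,"ax":0,"ay":0,"az":-5},{"claw":5,"x":0,"y":0,"z":0,"ax":0,"ay":0,"az":-5},{"claw":5,"x":0,"y":0,"z":0,"ax":0,"ay":0,"az":-5}]' 25
python3 - <<'E'
from h import *
go([.5862,.129,.062],172.4)
E
```

```text
time: 15.78
ee_pos: [0.5866, 0.1293, 0.0623]
tcp_rot: [0.476, 0.88, 0.002, 0.002]
ft_force: [-0.1, -0.5, 0.8]
finger_gap: 0.014
t 15.7833 pos [0.5866 0.1293 0.0623] yaw 123.17 gap 0.014 F [-0.1 -0.5  0.8]
shift mm [ 0.  -0.5  0.3] turn deg [  0.22   0.24 -49.23]
```

```bash
python3 -m jog '[{"claw":5,"x":0,"y":0,"z":0,"ax":0,"ay":0,"az":-5},{"claw":5,"x":0,"y":0,"z":0,"ax":0,"ay":0,"az":-5},{"claw":5,"x":0,"y":0,"z":0,"ax":0,"ay":0,"az":-5},{"claw":5,"x":0,"y":0,"z":0,"ax":0,"ay":0,"az":-5},{"claw":5,"x":0,"y":0,"z":0,"ax":0,"ay":0,"az":-5},{"claw":5,"x":0,"y":0,"z":0,"ax":0,"ay":0,"az":-5},{"claw":5,"x":0,"y":0,"z":0,"ax":0,"ay":0,"az":-5},{"claw":5,"x":0,"y":0,"z":0,"ax":0,"ay":0,"az":-4},{"claw":5,"x":0,"y":0,"z":0,"ax":0,"ay":0,"az":-2},{"claw":5,"x":0,"y":0,"z":0,"ax":0,"ay":0,"az":0},{"claw":5,"x":0,"y":0,"z":0,"ax":0,"ay":0,"az":0}]' 25
python3 - <<'E'
from h import *
go([.5862,.129,.062],172.4)
E
```

```text
time: 16.7
ee_pos: [0.5871, 0.1299, 0.0623]
tcp_rot: [0.119, 0.993, 0.001, 0.002]
ft_force: [0.3, 0.0, 1.1]
finger_gap: 0.0138
t 16.7 pos [0.5871 0.1299 0.0623] yaw 166.37 gap 0.0138 F [0.3 0.  1.1]
shift mm [ 0.6 -1.1  0.3] turn deg [ 0.18  0.26 -6.03]
```

```bash
python3 -m jog '[{"claw":5,"x":0,"y":0,"z":0,"ax":0,"ay":0,"az":-3},{"claw":5,"x":0,"y":0,"z":0,"ax":0,"ay":0,"az":-3},{"claw":5,"x":0,"y":0,"z":0,"ax":0,"ay":0,"az":0},{"claw":5,"x":0,"y":0,"z":0,"ax":0,"ay":0,"az":0},{"claw":5,"x":0,"y":0,"z":0,"ax":0,"ay":0,"az":0}]' 25
python3 - <<'E'
from h import *
s=env.state()
go([.5862,.129,.062],172.4,s)
for n in('top','scene','wrist'):
    im=env.snapshot(n);cv2.imwrite(f'pics/{n}20.png',im[:,:,::-1])
im=cv2.imread('pics/top20.png');cv2.imwrite('pics/t20c.png',cv2.resize(im[140:320,180:460],None,fx=2.8,fy=2.8,interpolation=cv2.INTER_CUBIC))
E
```

```text
time: 17.12
ee_pos: [0.587, 0.13, 0.0623]
tcp_rot: [0.068, 0.998, 0.001, 0.002]
ft_force: [-0.6, -0.1, 0.6]
finger_gap: 0.0137
t 17.1167 pos [0.587  0.13   0.0623] yaw 172.23 gap 0.0137 F [-0.6 -0.1  0.6]
shift mm [ 0.7 -1.1  0.3] turn deg [ 0.17  0.26 -0.17]
```

View pics/wrist20.png

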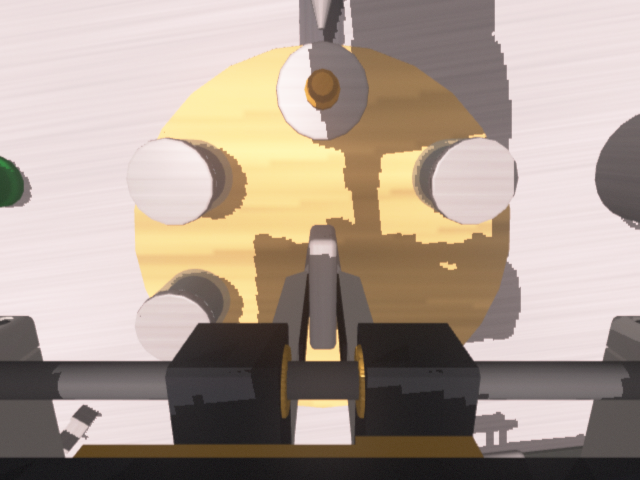

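View pics/t20c.png

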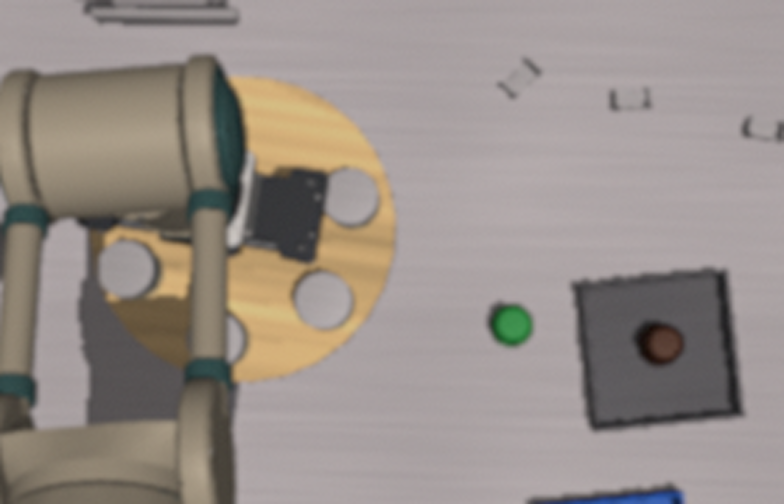

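View pics/scene20.png

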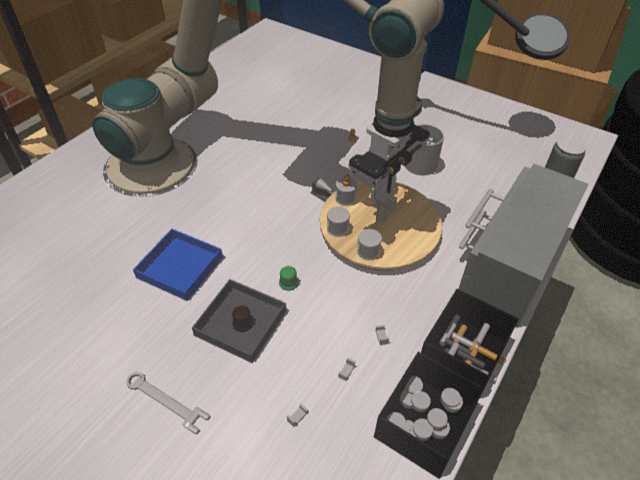

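The fitting jar's lid is at (322,90) and the pointer tip is straight ahead of it at (322,30). The knob stands near the middle of the steel tray. Last, a check in numbers.

Run:
```python
from h import *
s=env.state();A=np.array([.5853,.1283])
def ang(u,z):
    d=ray('wrist',u,z,s)[:2]-A;return np.degrees(np.arctan2(d[1],d[0])).round(2)%360,np.hypot(*d).round(4)
print('fit',ang((322.5,90.5),.076),'jars',ang((173,181),.076),ang((474,181),.076),'tip',ang((322,28),.03))
p=ray('wrist',(322.5,90.5),.076,s)[:2];t=np.radians(172.4);print('err mm',1000*(p-A-.1*np.array([np.cos(t),np.sin(t)])))
k=ray('top',(180+660/2.8-.3,140+342/2.8-.3),.044);print('knob',k,'tray ~ .4885 -.2365', 'vel',np.abs(s['joint_velocities']).max(),s['time'])
```

```text
fit (np.float64(171.03), np.float64(0.0999)) jars (np.float64(228.85), np.float64(0.0966)) (np.float64(113.89), np.float64(0.1013)) tip (np.float64(171.45), np.float64(0.1417))
err mm [0.45466459 2.35512762]
knob [ 0.49216875 -0.23422039  0.044     ] tray ~ .4885 -.2365 vel 0.00359805662324706 17.2667
```

Fitting and pointer agree to about 0.5°, and the total error is under 3 mm against the 10 mm limit. I'll hold still a moment longer and hand in.

```bash
python3 -m jog '[{"claw":5,"x":0,"y":0,"z":0,"ax":0,"ay":0,"az":0},{"claw":5,"x":0,"y":0,"z":0,"ax":0,"ay":0,"az":0},{"claw":5,"x":0,"y":0,"z":0,"ax":0,"ay":0,"az":0},{"claw":5,"x":0,"y":0,"z":0,"ax":0,"ay":0,"az":0},{"claw":5,"x":0,"y":0,"z":0,"ax":0,"ay":0,"az":0},{"claw":5,"x":0,"y":0,"z":0,"ax":0,"ay":0,"az":0}]' 25
python3 - <<'E'
from bench import env
print(env.close_job())
E
```

```text
time: 17.77
ee_pos: [0.587, 0.13, 0.0623]
tcp_rot: [0.068, 0.998, 0.001, 0.002]
ft_force: [-1.7, -0.2, 1.1]
finger_gap: 0.0138
the job is handed in; nothing more can be done
None
```

I put the brown knob down in the steel tray and let go of it. I then turned the carousel about 78° by its handle until the fitting jar faced the pointer. The job was handed in at 17.8 s of the 72 s allowed, with the jaws still closed on the handle (13.8 mm gap, 25 N grip set). No verdict was reported.

**Last checks:**
- **Knob:** it stands upright within about 5 mm of the tray's centre, with the gripper away from it.
- **Fitting jar:** in the last wrist picture it is at 171.0° and the pointer tip at 171.5°. An earlier picture put the pointer at 172.4°, which leaves an offset of about 2.4 mm against the 10 mm limit.
- **Carousel:** the arm was still when I handed in. I did not measure the grip force on the handle directly.
- **Other things on the bench:** none look moved in the last pictures, but I did not measure their positions.

**What went wrong or disagreed:**
- The first grasp closed above the knob, because the fingers end about 28 mm short of the reported TCP. I corrected for that and took the knob with the jaws turned about 86°.
- The platter turned about 4° before I gripped the handle, so I measured its angle again first.
- The first move was refused because each row needs all its keys.

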